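Cap the cooling port with its cam-lock cap

ROBOT

A 7-joint arm with a two-finger parallel gripper is mounted at the origin on the work surface. World frame = base frame: x ahead of the robot, y to its left, z up, the work surface at z = 0. Lengths are in m, angles in rad, forces in N, time in s.
With the tool pointing down it reaches from about 0.425 to 0.875 m from the base axis. Payload 4.7 kg.
Tool frame: the origin (TCP) lies at the very end of the fingers, on their centre line; the grasp point (between the pads) lies 19 mm behind it (grip_point_offset is the distance from the TCP to the grasp point, in m); x points along the fingers, z is the direction in which the jaws open and shut, and the axes are right-handed (so a half turn about x gives the same grasp; the last joint's range is limited). The gripper opens to 87 mm and grips with 3 to 60 N. Pads are 19 mm wide; open, the fingers measure 117 mm over their backs; the gripper's body (75 mm by 190 mm) begins 51 mm behind the grasp point.
Start: joints at [1.298, 0.321, -0.07, 1.45, 0.023, 1.371, -0.057], TCP at [0.184, -0.623, 0.188] pointing down, gripper open.
Joint ranges: [-2.86, 2.86], [-0.3, 2.09], [-1.38, 1.24], [0.06, 2.45], [-1.56, 4.7], [0.09, 2.05], [-2.69, 2.69]. Speed limits (rad/s): [2.57, 2.57, 3.14, 3.14, 3.14, 3.14, 3.14].

INTERFACE

Orientations are given as a rotation vector (axis times angle).
In Python, from bench import get_state, get_image, calibration, close_job, grip_point_offset gives the robot as it stands.
- The arm moves only by the tool play_rows, never from a script. Its argument "targets" is a list of rows, each an object with "claw": the closure, from 0 (fully open) to 1 (shut); "linear": the shift along the tool's x, y, z as a fraction of full scale, a list of three; "rotation": the turn, a rotation vector about the tool's x, y, z as a fraction of full scale, a list of three. In form: [{"claw": claw, "linear": [x, y, z], "rotation": [wx, wy, wz]}, ...]. A call has 1 to 10 rows; each row shifts and turns the pose as measured when the row begins, along the tool's axes as they then stand; what a row does not reach is not made up. Full scale, the value 1, is 2.5 cm for a shift and 90 degrees for a turn. A row lasts 1/12 s, in which the tool goes at most 41.7 mm and 7.16 degrees, less where a joint would pass 70% of its speed; a pose out of reach is approached as far as the arm can. A call with a number of a shift or a turn outside -1 to 1 is refused whole. A call with a gripper value outside its range is refused whole. The fingers move at their own pace and stop on an object; "newtons" is the grip in N (left out, the last holds). Time passes only in rows, so rows that do not move let the fingers close. It gives the time, the measured TCP pose, the force and the opening at its end, in the units of the state.
- get_state(): the state, without advancing time (a new reading comes with each control period).
- get_image(name): name is "side" or "top"; returns the picture (480x640x3 uint8, blue, green, red); there is no depth.
- calibration(name): a dict with "fx", "fy", "cx", "cy" (pixels), "dist_coeffs" ([k1, k2, p1, p2, k3] as OpenCV has them; the pictures are not rectified), "rvec" (rotation vector, rad) and "tvec" (3), from world to camera coordinates, as OpenCV has them. Camera axes: x right, y down, z forward; pixel columns grow to the right and rows downward; lengths in m; the calibration is good to about 2 mm. A picture is of the moment at which its call begins. calibration takes no time and is no camera call.
- close_job(): hands the job in, once; it reports no verdict.
The state is a dict: "time": time; "joint_positions": joint angles; "qd": joint speeds; "joint_torque": joint torques, N m; "position": TCP position; "tool_rot": TCP orientation; "ft_force": force on the tool from outside, world axes, zero at the start; "torque": the same for the moment, N m; "grip_width": opening from 0.0 (shut) to 1.0 (fully open).
Only numpy, scipy, OpenCV 4.12 (cv2) and the standard library are available. Lean on these libraries where they do the work, as an engineer would, in place of code of your own. Each camera call takes 0.05 s, during which the arm holds its last target. There are 200 camera calls.

TASK

Close the open port of the low cooling box with the cam-lock cap that lies on its side on the desk: first stand the cap up on the desk, mouth down, and let go of it so that you can take it again by its knob. Then push it squarely down over the grooved adaptor until it is fully home against the pressed-down seal, and only then swing its two cam arms fully down, one after the other. Leave the mug, the mouse and the screwdriver where they are.

Things in the scene. Friction and masses are not known exactly. Their poses are not given: they have to be found in the camera images.
- cap: Aluminium cam-lock cap, about 0.46 kg. Square body 56 x 56 mm, 42 high; underside (mouth) has a round bore 40.5 wide, 36 deep. Origin: mouth centre; z: from mouth to knob; y: through the two cam arms; x: through the bare faces. Starts lying on its -x face: x up, origin 28 mm above the desk, z level, to the robot's right (-y), turned up to 0.8 rad back towards the robot. Standing mouth down: z up, origin at height 0.
- cap_knob (a point): Centre of the square knob on the cap's closed top, 59 mm from the mouth on its axis. Knob 24 x 24 mm, sides parallel to the body's, from 42 to 76 mm above the mouth.
- cam_a (a joint): Cam arm on the cap's +y face: steel bar 12 mm wide, 6 thick, reaching 72 from its pin (pin along cap x, at y 31, z 18 mm in the cap's frame). rad: 0 = arm square to the cap's axis; negative = raised to the knob side (open, starts at -0.60 to -0.35); positive = towards the mouth side; +0.8 = its stop, fully closed, 46 degrees below level. Stays where left (0.07 N m friction).
- cam_b (a joint): Same arm mirrored on the cap's -y face (pin at y -31, z 18 mm), same values. An arm's inner lobe enters the adaptor's groove as it closes; it closes fully only with the cap home.
- cam_a_end (a point): Centre of the rounded end (20 mm wide) of arm a, 62 mm from its hinge pin, mid-thickness.
- cam_b_end (a point): The same point on arm b.
- unit: Low dark steel cooling box with fan grilles, fixed, 200 (x) x 240 (y) x 50 mm high; origin: centre of its underside. From the middle of its top rises the open port, an upright aluminium adaptor 38 mm in diameter, top edge bevelled to 28 mm, its top 134 mm above the desk, with a 28 mm wide groove from 104 to 124 mm above the desk.
- seat (a point): On the adaptor's upright axis, 100 mm above the desk and 34 mm below the adaptor's top: where the centre of the cap's mouth is when the cap is fully home.
- seal (a joint): Black rubber seal collar (52 mm diameter, 8 mm high) round the adaptor under the mouth of the cap. Value in m: 0 = raised (as at the start, top 108 mm above the desk); 0.008 = pressed down, its stop. It moves at about 15 N and stays where it is left, so the cap's own weight does not press it down.
- mouse: Black computer mouse, 105 x 60 x 34 mm; origin under its centre. To be left alone.
- mug: White mug, 76 mm across, 85 mm high; origin under its centre. To be left alone.
- screwdriver: Screwdriver with a black handle, 190 mm long, lying on the desk. To be left alone.
Mind the look-alikes: they are no part of the job. Several things have the shape of the cap; the one meant has the colours described above.

How it is judged:
On the way, in this order (a step that is already met when the one before it is completed fails the run):
1. the cap stands upright on the desk, mouth down, let go (angle between cap's own z axis and vertical below 0.08 rad and height (world z) of cap below 0.006 m and contact force between cap and the fingers below 0.1 N and linear speed of cap below 0.02 m/s), for 0.2 s.
2. the cap is pushed fully home on the adaptor, seal pressed down, both arms still open (horizontal distance between cap and seat below 0.004 m and z of cap in the frame of seat between -0.004 and 0.003 m and angle between cap's own z axis and vertical below 0.08 rad and value of joint seal above 0.005 m and value of joint each of cam_a, cam_b below 0.2 rad), for 0.2 s.
3. one cam arm is fully down, the other still open (horizontal distance between cap and seat below 0.004 m and ((value of joint cam_a above 0.65 rad and value of joint cam_b below 0.3 rad) or (value of joint cam_b above 0.65 rad and value of joint cam_a below 0.3 rad))), for 0.1 s.
At the end, for the whole second after the job is handed in: The cap sits upright (within 0.08 rad) on the adaptor, its mouth within 4 mm of the seat point sideways and less than 3 mm above it, the seal pressed down more than 5 mm, both cam arms at more than 0.65 rad, the cap let go and at rest (horizontal distance between cap and seat below 0.004 m and z of cap in the frame of seat between -0.004 and 0.003 m and angle between cap's own z axis and vertical below 0.08 rad and value of joint seal above 0.005 m and value of joint each of cam_a, cam_b above 0.65 rad and contact force between cap and the fingers below 0.1 N and linear speed of cap below 0.02 m/s); the robot touches nothing.
It fails at once if the mouse, the mug or the screwdriver is shifted by more than 30 mm (distance of any of mouse, mug, screwdriver from where it was at the start of the episode above 0.03 m).
It also fails if it takes over 72 s, if anything falls off the work surface, if the arm or the gripper's body presses on something with over 40 N, if the wrist force passes 120 N, or if a joint passes its speed limit or range.

## Working session

There is one attempt and no reset: what is moved stays moved. The work goes in short steps, Python scripts to look and compute and a tool call to move; the robot and the scene stay as the last step left them, time stands still between calls to the robot, and variables do not carry over. Pictures are saved under pics/ and viewed, about 8 in all and at most 12, crops included, and the job is handed in when it is done.

Besides the shell and the picture viewer there is one more tool, called after "Emit:" as a command line: name --argument value ..., lists and objects as JSON in quotes. play_rows: Moves the arm, as the interface text tells. Shift numbers are shares of 2.5 cm and turn numbers shares of 90 degrees, none past 1 either way. Its arguments: {"type":"object","properties":{"targets":{"type":"array"},"newtons":{"type":"number"}},"required":["targets"]}

```bash
mkdir -p pics; ls
python3 - <<'E'
from bench import *
import cv2,json
s=get_state(); print(s); print(grip_point_offset if not callable(grip_point_offset) else grip_point_offset())
for n in("side","top"):
    print(n,calibration(n)); cv2.imwrite(f"pics/{n}0.png",get_image(n))
E
```

```text
pics
{'time': 0.0, 'joint_positions': array([ 1.29811481,  0.32185371, -0.07009298,  1.45167195,  0.02261543,
        1.37078905, -0.05689157]), 'qd': array([ 0.00206638,  0.00097131,  0.00063128,  0.00097447, -0.00049813,
        0.00038183, -0.00043632]), 'joint_torque': array([-7.59193881e-04, -4.91289139e+01, -4.04056907e-01, -3.12527740e+01,
       -6.39858632e-02,  4.37482435e-02,  1.63453824e-04]), 'position': array([ 0.18363684, -0.6228768 ,  0.18724323]), 'tool_rot': array([ 0.9964765 ,  1.33300003, -0.99469978]), 'ft_force': array([-0.06240266,  0.05529444,  0.33252738]), 'torque': array([ 0.01255396, -0.03131593, -0.00526934]), 'grip_width': 1.0006911190718788}
0.0187
side {'fx': 454.9259157641608, 'fy': 454.9259157641608, 'cx': 321.8864819753143, 'cy': 245.27605467193075, 'dist_coeffs': array([-0.05043003,  0.        ,  0.        ,  0.        ,  0.        ]), 'rvec': array([ 0.62382257, -2.53506683,  1.3094439 ]), 'tvec': array([0.4430619 , 0.23103207, 0.9294949 ])}
top {'fx': 612.206969394763, 'fy': 612.206969394763, 'cx': 311.8175113667191, 'cy': 246.1346213064267, 'dist_coeffs': array([-0.0172959,  0.       ,  0.       ,  0.       ,  0.       ]), 'rvec': array([ 2.18445302, -2.15828323,  0.09183937]), 'tvec': array([-0.04850128,  0.52311414,  1.56994   ])}
```

View pics/top0.png

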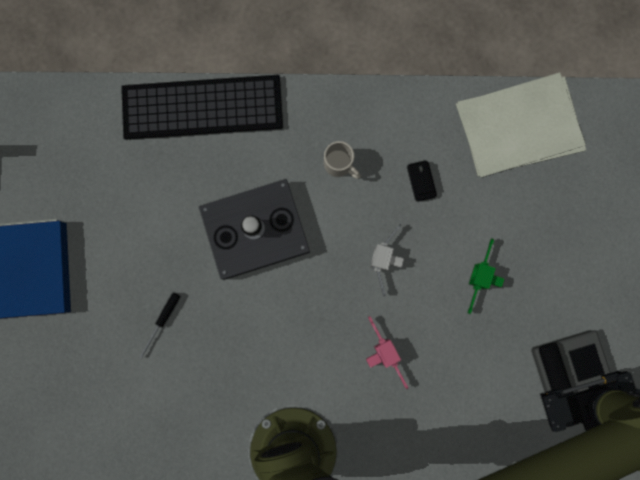

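View pics/side0.png

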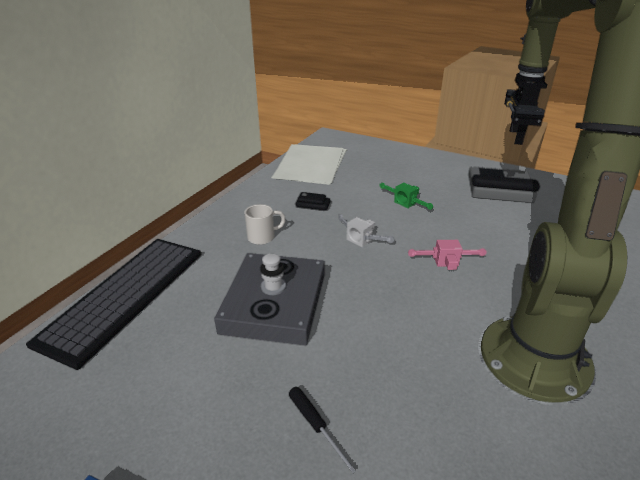

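The grey cap is at about (383,258) in the top view and (360,232) in the side view. Its knob points right and slightly towards the robot. The port is at about (251,226) in the top view and (271,262) in the side view. The pink and green caps are look-alikes. Next I'll zoom in and measure.

```bash
cat > h.py <<'E'
import numpy as np,cv2
from bench import *
from scipy.spatial.transform import Rotation as R
def cam(n):
    c=calibration(n);K=np.array([[c['fx'],0,c['cx']],[0,c['fy'],c['cy']],[0,0,1]]);Rm=cv2.Rodrigues(c['rvec'])[0]
    return c,K,Rm,-Rm.T@c['tvec']
def ray(n,uv):
    c,K,Rm,o=cam(n);p=cv2.undistortPoints(np.float64(uv).reshape(-1,1,2),K,c['dist_coeffs']).reshape(-1,2)
    return o,np.c_[p,np.ones(len(p))]@Rm
def onplane(n,uv,z):
    o,d=ray(n,uv);return o+d*((z-o[2])/d[:,2])[:,None]
def proj(n,P):
    c,K,Rm,o=cam(n);return cv2.projectPoints(np.float64(P).reshape(-1,1,3),c['rvec'],c['tvec'],K,c['dist_coeffs'])[0].reshape(-1,2)
def zoom(img,x0,y0,w,h,k): return cv2.resize(img[y0:y0+h,x0:x0+w],None,fx=k,fy=k,interpolation=cv2.INTER_CUBIC)
def tri(a,b):
    (o1,d1),(o2,d2)=ray("top",a),ray("side",b);d1,d2=d1[0],d2[0]
    s=np.linalg.lstsq(np.c_[d1,-d2],o2-o1,rcond=None)[0];p,q=o1+s[0]*d1,o2+s[1]*d2
    return (p+q)/2,np.linalg.norm(p-q)
E
python3 - <<'E'
from h import *
t=cv2.imread("pics/top0.png");s=cv2.imread("pics/side0.png")
a=np.hstack([zoom(t,340,215,80,80,5),zoom(t,195,175,120,120,400/120)])
b=np.hstack([zoom(s,325,200,80,50,5),zoom(s,210,240,128,80,400/128)])
cv2.imwrite("pics/z0.png",np.vstack([a,b]))
hsv=cv2.cvtColor(t,cv2.COLOR_BGR2HSV)
for nm,(x0,y0,w,h),z in(("cap",(340,215,80,80),.056),("port",(235,205,40,40),.134)):
    m=np.zeros(t.shape[:2],np.uint8);m[y0:y0+h,x0:x0+w]=(hsv[y0:y0+h,x0:x0+w,2]>150)&(hsv[y0:y0+h,x0:x0+w,1]<40)
    c=max(cv2.findContours(m*255,0,2)[0],key=cv2.contourArea)
    r=cv2.minAreaRect(c);print(nm,cv2.contourArea(c),r,onplane("top",[r[0]],z))
    if nm=="cap":print(onplane("top",cv2.boxPoints(r),z))
print("mug,mouse,sd",onplane("top",[[340,157],[422,181],[163,323]],.03))
print(R.from_rotvec(get_state()['tool_rot']).as_matrix())
E
```

```text
Traceback (most recent call last):
ValueError: max() iterable argument is empty
```

View pics/z0.png

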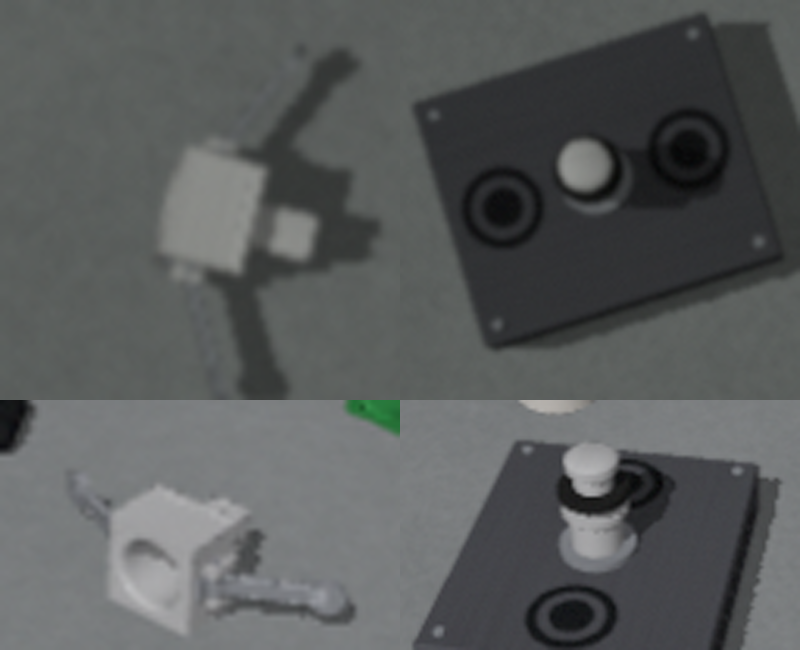

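The body's top face is centred near (382.9,257.2), and the knob is at about (399,262). The adaptor top is at about (250.5,224.5). The arms point up-right and down.

Run:
```python
from h import *
t=cv2.imread("pics/top0.png")
v=t.max(2)
for nm,(x0,y0,w,h),z in(("cap",(365,240,45,35),.056),("port",(235,205,30,30),.134)):
    roi=v[y0:y0+h,x0:x0+w]; th=130
    m=(roi>th).astype(np.uint8); print(nm,roi.max(),np.median(roi),m.sum())
    for c in cv2.findContours(m*255,0,2,offset=(x0,y0))[0]:
        if cv2.contourArea(c)<10: continue
        r=cv2.minAreaRect(c);M=cv2.moments(c);ce=(M['m10']/M['m00'],M['m01']/M['m00'])
        print(cv2.contourArea(c),r,ce,[onplane("top",[ce],q)[0].round(4) for q in(z,.04,.120)])
body=np.array([[190,145],[268,168],[243,275],[160,255]])/5+[340,215]
kn=np.array([[275,205],[318,212],[312,262],[270,252]])/5+[340,215]
B=onplane("top",body,.056);Kn=onplane("top",kn,.04);print("body",B.round(4),B.mean(0),"knob",Kn.round(4),Kn.mean(0))
d=(Kn.mean(0)-B.mean(0));print("axis by k-b",d,np.degrees(np.arctan2(d[1],d[0])))
e=(B[1]-B[0]+B[2]-B[3]);f=B[3]-B[0]+B[2]-B[1];print(np.degrees(np.arctan2(e[1],e[0])),np.linalg.norm(e)/2,np.degrees(np.arctan2(f[1],f[0])),np.linalg.norm(f)/2)
ends=np.array([[302,47],[220,393]])/5+[340,215];print("ends",onplane("top",ends,.028))
sc=(np.array([[433,115],[693,33],[759,241],[497,324]])-[400,0])*.3+[195,175];S=onplane("top",sc,.05);print("unit",S.round(4),S.mean(0))
# side checks: adaptor top centre
print("tri adaptor top",tri([[250.5,224.5]],[[210+190*.32,240+58*.32]]))
print("mug,mouse,sd",onplane("top",[[340,157],[422,181],[163,323]],.03).round(3))
print(R.from_rotvec(get_state()['tool_rot']).as_matrix().round(3))
```

```text
cap 145 95.0 355
32.0 ((398.2353210449219, 261.5588684082031), (6.063390254974365, 6.790997505187988), 14.03624439239502) (398.15625, 261.5625) [array([ 0.4839, -0.2625,  0.056 ]), array([ 0.485 , -0.2646,  0.04  ]), array([ 0.4796, -0.2539,  0.12  ])]
278.5 ((381.7059020996094, 256.1764831542969), (16.00735092163086, 20.372989654541016), 14.03624439239502) (382.0388988629563, 256.3423099940155) [array([ 0.4967, -0.2215,  0.056 ]), array([ 0.4979, -0.2232,  0.04  ]), array([ 0.4919, -0.2146,  0.12  ])]
port 147 50.0 83
67.5 ((248.5, 224.0), (10.0, 9.0), 90.0) (247.81728395061725, 224.36049382716047) [array([0.5649, 0.1133, 0.134 ]), array([0.5768, 0.124 , 0.04  ]), array([0.5667, 0.1149, 0.12  ])]
body [[ 0.5282 -0.2111  0.056 ]
 [ 0.5169 -0.2509  0.056 ]
 [ 0.4621 -0.2382  0.056 ]
 [ 0.4718 -0.196   0.056 ]] [ 0.4947401  -0.22405413  0.056     ] knob [[ 0.4992 -0.2565  0.04  ]
 [ 0.4959 -0.2786  0.04  ]
 [ 0.4701 -0.2755  0.04  ]
 [ 0.475  -0.2539  0.04  ]] [ 0.48504186 -0.26614743  0.04      ]
axis by k-b [-0.00969824 -0.0420933  -0.016     ] -102.97445644713572
-104.35953652596048 0.04229934396812371 165.95486506611738 0.057245310487849296
ends [[ 0.58280218 -0.27212526  0.028     ]
 [ 0.40264288 -0.22974065  0.028     ]]
unit [[ 0.6129  0.2345  0.05  ]
 [ 0.6793  0.0343  0.05  ]
 [ 0.518  -0.0191  0.05  ]
 [ 0.4518  0.1808  0.05  ]] [0.56549647 0.10762046 0.05      ]
tri adaptor top (array([0.56699947, 0.10826988, 0.12918433]), np.float64(0.003929899933248706))
mug,mouse,sd [[ 0.759 -0.113  0.03 ]
 [ 0.698 -0.329  0.03 ]
 [ 0.32   0.338  0.03 ]]
[[-0.001  0.959  0.283]
 [ 0.002  0.283 -0.959]
 [-1.    -0.    -0.002]]
```

```bash
cat >> h.py <<'E'
def rm(a,z):  # tool x=a, tool z=z
    a=np.array(a,float);a/=np.linalg.norm(a);z=np.array(z,float);z-=a*(a@z);z/=np.linalg.norm(z)
    return np.c_[a,np.cross(z,a),z]
def plan(p,Rt,p0=None,R0=None,maxl=.024,n=None):
    s=get_state()
    if p0 is None:p0,R0=s['position'],R.from_rotvec(s['tool_rot']).as_matrix()
    w=R.from_matrix(R0.T@Rt).as_rotvec();d=R0.T@(np.array(p)-p0)
    n=n or max(1,int(np.ceil(max(np.abs(d).max()/maxl,np.degrees(np.linalg.norm(w))/6.8))))
    S=sum(R.from_rotvec(w*k/n).as_matrix() for k in range(n));v=np.linalg.solve(S,d)
    print(f"n={n} linear={(v/.025).round(3).tolist()} rotation={(w/n/(np.pi/2)).round(4).tolist()}  [d mm {(d*1e3).round(1)} rot deg {np.degrees(w).round(1)}]")
    return np.array(p,float),Rt
def st():
    s=get_state();print("t %.2f pos %s F %s M %s grip %.3f"%(s['time'],s['position'].round(4),s['ft_force'].round(1),s['torque'].round(2),s['grip_width']),"q",s['joint_positions'].round(2));return s
a0=np.array([.171,.686,-.707]);zc=np.array([-.242,-.970,0]);yj=np.array([.970,-.242,0])
E
python3 - <<'E'
from h import *
G=np.array([.4834,-.270,.031]);T=G+.0187*a0;Rg=rm(a0,yj)
Rd=rm([0,0,-1],yj)
P=T-.08*a0;print(T,P)
q=plan(P+[0,0,.06],Rd)
q=plan(P,Rg,*q);plan(T,Rg,*q)
E
```

```text
[ 0.4865977 -0.2571718  0.0177791] [ 0.4729177 -0.3120518  0.0743391]
n=16 linear=[0.133, 1.109, -0.052] rotation=[-0.0414, -0.0001, -0.0]  [d mm [  53.4  365.4 -216.2] rot deg [-59.6  -0.1  -0. ]]
n=7 linear=[0.332, -0.116, 0.0] rotation=[-0.0, 0.0, 0.0714]  [d mm [60.  0.  0.] rot deg [-0.  0. 45.]]
n=4 linear=[0.8, -0.0, 0.0] rotation=[0.0, 0.0, 0.0]  [d mm [80. -0.  0.] rot deg [0. 0. 0.]]
```

Emit:
play_rows --targets '[{"claw":0.4,"linear":[0,0.89,-0.04],"rotation":[-0.033,0,0]},{"claw":0.4,"linear":[0,0.89,-0.04],"rotation":[-0.033,0,0]},{"claw":0.4,"linear":[0,0.89,-0.04],"rotation":[-0.033,0,0]},{"claw":0.4,"linear":[0,0.89,-0.04],"rotation":[-0.033,0,0]},{"claw":0.4,"linear":[0,0.89,-0.04],"rotation":[-0.033,0,0]},{"claw":0.4,"linear":[0,0.89,-0.04],"rotation":[-0.033,0,0]},{"claw":0.4,"linear":[0,0.89,-0.04],"rotation":[-0.033,0,0]},{"claw":0.4,"linear":[0,0.89,-0.04],"rotation":[-0.033,0,0]},{"claw":0.4,"linear":[0,0.89,-0.04],"rotation":[-0.033,0,0]},{"claw":0.4,"linear":[0,0.89,-0.04],"rotation":[-0.033,0,0]}]' --newtons 20

```text
time: 0.93
position: [0.3814, -0.4903, 0.1846]
tool_rot: [0.566, 1.502, -0.561]
ft_force: [0.5, -0.2, 0.7]
grip_width: 0.6
```

Emit:
play_rows --targets '[{"claw":0.4,"linear":[0,0.89,-0.04],"rotation":[-0.033,0,0]},{"claw":0.4,"linear":[0,0.89,-0.04],"rotation":[-0.033,0,0]},{"claw":0.4,"linear":[0,0.89,-0.04],"rotation":[-0.033,0,0]},{"claw":0.4,"linear":[0,0.89,-0.04],"rotation":[-0.033,0,0]},{"claw":0.4,"linear":[0,0.89,-0.04],"rotation":[-0.033,0,0]},{"claw":0.4,"linear":[0,0.89,-0.04],"rotation":[-0.033,0,0]},{"claw":0.4,"linear":[0,0.89,-0.04],"rotation":[-0.033,0,0]},{"claw":0.4,"linear":[0,0.89,-0.04],"rotation":[-0.033,0,0]},{"claw":0.4,"linear":[0,0.89,-0.04],"rotation":[-0.033,0,0]},{"claw":0.4,"linear":[0,0.89,-0.04],"rotation":[-0.033,0,0]}]'

```text
time: 1.77
position: [0.4797, -0.2667, 0.1855]
tool_rot: [0.115, 1.572, -0.11]
ft_force: [0.3, 0.3, 0.3]
grip_width: 0.596
```

Run:
```python
from h import *
st()
G=np.array([.4834,-.270,.031]);T=G+.0187*a0;Rg=rm(a0,yj)
P=T-.08*a0
q=plan(P+[0,0,.05],Rg,n=8)
q=plan(P,Rg);plan(T,Rg,*q)
```

```text
t 1.77 pos [ 0.4797 -0.2667  0.1855] F [0.3 0.3 0.3] M [-0.01 -0.14  0.04] grip 0.596 q [ 0.89  0.14 -0.47  1.69  0.06  1.33  0.27]
n=8 linear=[0.216, -0.327, 0.005] rotation=[0.0075, -0.0035, 0.0622]  [d mm [ 61. -46.   0.] rot deg [ 5.4 -2.5 44.8]]
n=7 linear=[0.525, -0.469, 0.003] rotation=[0.0086, -0.004, 0.0711]  [d mm [111.  -46.2   0.3] rot deg [ 5.4 -2.5 44.8]]
n=4 linear=[0.8, -0.0, 0.0] rotation=[0.0, 0.0, 0.0]  [d mm [80. -0.  0.] rot deg [0. 0. 0.]]
```

Emit:
play_rows --targets '[{"claw":0.4,"linear":[0.216,-0.327,0.005],"rotation":[0.0075,-0.0035,0.0622]},{"claw":0.4,"linear":[0.216,-0.327,0.005],"rotation":[0.0075,-0.0035,0.0622]},{"claw":0.4,"linear":[0.216,-0.327,0.005],"rotation":[0.0075,-0.0035,0.0622]},{"claw":0.4,"linear":[0.216,-0.327,0.005],"rotation":[0.0075,-0.0035,0.0622]},{"claw":0.4,"linear":[0.216,-0.327,0.005],"rotation":[0.0075,-0.0035,0.0622]},{"claw":0.4,"linear":[0.216,-0.327,0.005],"rotation":[0.0075,-0.0035,0.0622]},{"claw":0.4,"linear":[0.216,-0.327,0.005],"rotation":[0.0075,-0.0035,0.0622]},{"claw":0.4,"linear":[0.216,-0.327,0.005],"rotation":[0.0075,-0.0035,0.0622]}]'

```text
time: 2.43
position: [0.4887, -0.2879, 0.1364]
tool_rot: [0.751, 1.37, 0.488]
ft_force: [1.3, -0.2, -0.3]
grip_width: 0.599
```

Run:
```python
from h import *
st()
G=np.array([.4834,-.270,.031]);T=G+.0187*a0;Rg=rm(a0,yj)
P=T-.06*a0
q=plan(P,Rg,n=4);plan(T,Rg,*q)
```

```text
t 2.43 pos [ 0.4887 -0.2879  0.1364] F [ 1.3 -0.2 -0.3] M [-0.86  0.09 -0.01] grip 0.599 q [ 1.18  0.61 -0.41  1.45 -0.43  1.6   0.7 ]
n=4 linear=[0.437, -0.635, -0.112] rotation=[0.009, -0.0027, -0.0039]  [d mm [ 43.2 -63.6 -12.3] rot deg [ 3.2 -1.  -1.4]]
n=3 linear=[0.8, 0.0, -0.0] rotation=[0.0, 0.0, 0.0]  [d mm [60.  0. -0.] rot deg [0. 0. 0.]]
```

Emit:
play_rows --targets '[{"claw":0.4,"linear":[0.437,-0.635,-0.112],"rotation":[0.009,-0.0027,-0.0039]},{"claw":0.4,"linear":[0.437,-0.635,-0.112],"rotation":[0.009,-0.0027,-0.0039]},{"claw":0.4,"linear":[0.437,-0.635,-0.112],"rotation":[0.009,-0.0027,-0.0039]},{"claw":0.4,"linear":[0.437,-0.635,-0.112],"rotation":[0.009,-0.0027,-0.0039]},{"claw":0.4,"linear":[0,0,0],"rotation":[0,0,0]},{"claw":0.4,"linear":[0,0,0],"rotation":[0,0,0]}]'

```text
time: 2.93
position: [0.4703, -0.2987, 0.0478]
tool_rot: [0.799, 1.384, 0.427]
ft_force: [0.3, 0.6, -0.1]
grip_width: 0.598
```

Run:
```python
from h import *
st()
G=np.array([.4834,-.270,.031]);T=G+.0187*a0;Rg=rm(a0,yj)
P=T-.04*a0
q=plan(P,Rg);plan(T,Rg,*q);plan(T,Rg)
t=get_image("top");s=get_image("side")
cv2.imwrite("pics/z1.png",np.hstack([zoom(t,350,200,80,100,5),zoom(s,320,180,100,125,4)]))
```

```text
t 2.93 pos [ 0.4703 -0.2987  0.0478] F [ 0.3  0.6 -0.1] M [-0.83  0.06  0.05] grip 0.598 q [ 1.19  0.68 -0.37  1.52 -0.4   1.48  0.73]
n=1 linear=[0.504, 0.398, 0.228] rotation=[-0.0072, -0.0023, -0.0077]  [d mm [12.6  9.9  5.7] rot deg [-0.7 -0.2 -0.7]]
n=2 linear=[0.8, 0.0, 0.0] rotation=[0.0, 0.0, 0.0]  [d mm [40.  0.  0.] rot deg [0. 0. 0.]]
n=3 linear=[0.701, 0.129, 0.078] rotation=[-0.0024, -0.0008, -0.0026]  [d mm [52.6  9.5  5.9] rot deg [-0.7 -0.2 -0.7]]
```

View pics/z1.png

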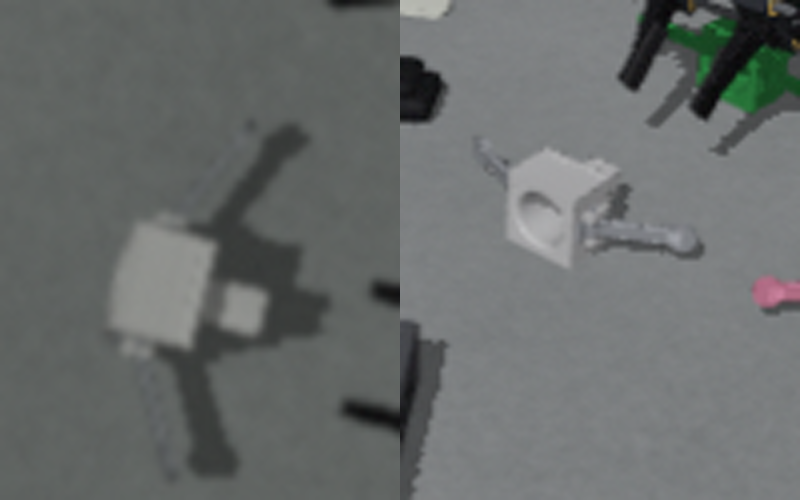

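Run:
```python
from h import *
s=st();p=s['position'];Rm=R.from_rotvec(s['tool_rot']).as_matrix();print(Rm.round(3))
g=s['grip_width']*.087/2
pts=np.array([p,p+Rm[:,2]*g,p-Rm[:,2]*g,p+Rm[:,2]*g-Rm[:,0]*.05,p-Rm[:,2]*g-Rm[:,0]*.05])
for n,o,k in(("top",(350,200),5),("side",(320,180),4)):print(n,((proj(n,pts)-o)*k).round(0).tolist())
```

```text
t 3.03 pos [ 0.4705 -0.299   0.0483] F [-0.6 -0.   0.5] M [-0.87  0.09 -0.02] grip 0.600 q [ 1.19  0.68 -0.37  1.52 -0.4   1.48  0.73]
[[ 0.17   0.18   0.969]
 [ 0.694  0.676 -0.247]
 [-0.699  0.715 -0.01 ]]
top [[310.0, 336.0], [323.0, 287.0], [298.0, 385.0], [403.0, 299.0], [378.0, 400.0]]
side [[239.0, 138.0], [210.0, 126.0], [269.0, 151.0], [242.0, 65.0], [302.0, 88.0]]
```

Run:
```python
from h import *
s=st();p=s['position'];Rm=R.from_rotvec(s['tool_rot']).as_matrix()
A=tri([[424.4,258.4]],[[377,200]]);B=tri([[419,281.6]],[[395.5,207.5]]);print(A,B);m=(A[0]+B[0])/2
print(m,"in tool frame",(Rm.T@(m-p)*1e3).round(1))
t=get_image("top");sd=get_image("side")
cv2.imwrite("pics/z2.png",np.hstack([zoom(t,390,220,100,125,4),zoom(sd,340,130,100,125,4)]))
```

```text
t 3.03 pos [ 0.4705 -0.299   0.0483] F [-0.6 -0.   0.5] M [-0.87  0.09 -0.02] grip 0.600 q [ 1.19  0.68 -0.37  1.52 -0.4   1.48  0.73]
(array([ 0.49156233, -0.32545123,  0.07671865]), np.float64(0.0007234354995100467)) (array([ 0.43189692, -0.31242562,  0.07509069]), np.float64(0.002177022501536317))
[ 0.46172962 -0.31893842  0.07590467] in tool frame [-34.6   4.6  -3.9]
```

View pics/z2.png

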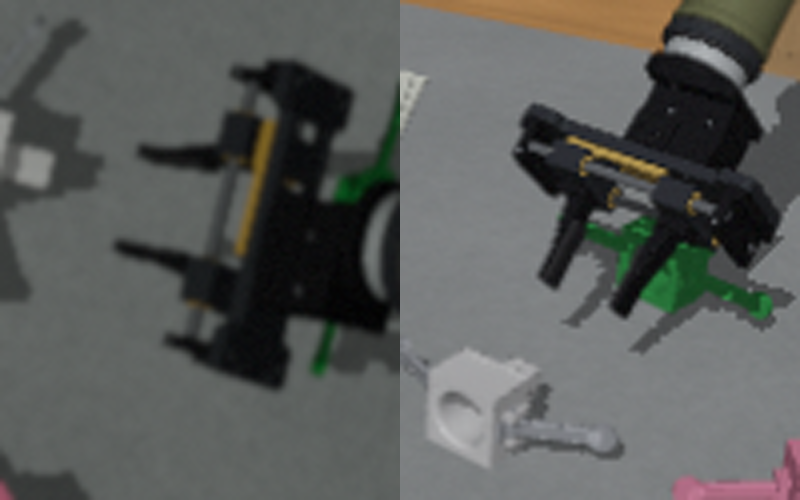

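Run:
```python
from h import *
print("origin proj",proj("top",[[0,0,0.0],[0,0,.05]]),proj("side",[[0,0,0]]))
e=onplane("top",[[400.2,224.6]],.028)[0];sh=onplane("top",[[409.3,227]],0)[0];print("arm shadow disp",sh-e)
for px in((340+170/4,130+320/4),(340+235/4,130+347/4)):print("tip shadow on desk",onplane("side",[px],0))
b=onplane("top",[[383.6,288.6]],.028)[0];sh=onplane("top",[[340+258/5,215+385/5]],0)[0];print(b,sh-b)
```

```text
origin proj [[292.94079358 449.73084107]
 [292.19882774 454.5459755 ]] [[535.57544774 356.70293151]]
arm shadow disp [-0.00251434 -0.02794009 -0.028     ]
tip shadow on desk [[ 0.49933542 -0.40303903  0.        ]]
tip shadow on desk [[ 4.40998218e-01 -3.88790021e-01 -1.11022302e-16]]
[ 0.41549045 -0.22868522  0.028     ] [-0.00799483 -0.02408788 -0.028     ]
```

The visible fingertips sit about 35 mm behind the reported TCP, in both views and in the shadow. I'll move to the reported grasp pose and test the difference by closing the fingers there.

Emit:
play_rows --targets '[{"claw":0.4,"linear":[0.5,0.08,0.08],"rotation":[0,0,0]},{"claw":0.4,"linear":[0.5,0.08,0.08],"rotation":[0,0,0]},{"claw":0.4,"linear":[0.5,0.08,0.08],"rotation":[0,0,0]},{"claw":0.4,"linear":[0.5,0.08,0.08],"rotation":[0,0,0]},{"claw":0.4,"linear":[0,0,0],"rotation":[0,0,0]},{"claw":0.4,"linear":[0,0,0],"rotation":[0,0,0]}]'

```text
time: 3.63
position: [0.4937, -0.256, 0.0204]
tool_rot: [0.788, 1.38, 0.429]
ft_force: [0.4, 0.1, 0.5]
grip_width: 0.599
```

Run:
```python
from h import *
s=st();G=np.array([.4834,-.270,.031]);T=G+.0187*a0;plan(T,rm(a0,yj))
t=get_image("top");sd=get_image("side")
cv2.imwrite("pics/z3.png",np.hstack([zoom(t,350,210,100,125,4),zoom(sd,320,160,100,125,4)]))
```

```text
t 3.63 pos [ 0.4937 -0.256   0.0204] F [0.4 0.1 0.5] M [-0.77  0.12 -0.04] grip 0.599 q [ 1.15  0.68 -0.39  1.59 -0.42  1.38  0.72]
n=1 linear=[-0.008, -0.155, -0.264] rotation=[-0.0013, -0.0005, -0.0046]  [d mm [-0.2 -3.9 -6.6] rot deg [-0.1 -0.  -0.4]]
```

View pics/z3.png

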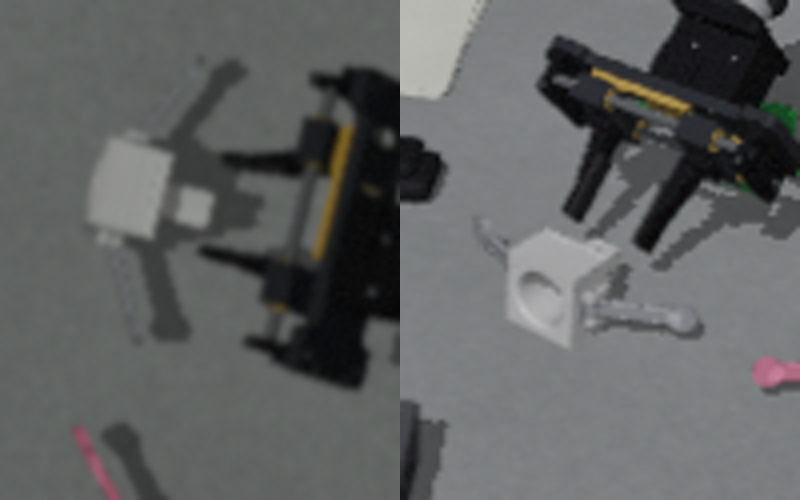

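Run:
```python
from h import *
s=get_state();p=s['position'];Rm=R.from_rotvec(s['tool_rot']).as_matrix()
A=tri([[405.5,250]],[[363.3,214.5]]);B=tri([[400.2,272.8]],[[381.5,222]]);m=(A[0]+B[0])/2;print(A,B,m)
print("tips in tool frame",(Rm.T@(m-p)*1e3).round(1))
G=np.array([.4834,-.270,.031])
print("knob grasp G rel tips, tool frame",(Rm.T@(G-m)*1e3).round(1))
```

```text
(array([ 0.51461354, -0.28288444,  0.04447687]), np.float64(4.031526178749145e-05)) (array([ 0.45480437, -0.26966368,  0.04421997]), np.float64(0.002427980426846324)) [ 0.48470896 -0.27627406  0.04434842]
tips in tool frame [-31.9   1.9  -3.9]
knob grasp G rel tips, tool frame [13.5 -5.5 -2.8]
```

Emit:
play_rows --targets '[{"claw":0.4,"linear":[0.2,-0.04,-0.03],"rotation":[0,0,0]},{"claw":0.4,"linear":[0.2,-0.04,-0.03],"rotation":[0,0,0]},{"claw":0.4,"linear":[0.2,-0.04,-0.03],"rotation":[0,0,0]},{"claw":0.4,"linear":[0.2,-0.04,-0.03],"rotation":[0,0,0]},{"claw":0.4,"linear":[0,0,0],"rotation":[0,0,0]}]'

```text
time: 4.15
position: [0.4932, -0.2464, 0.0022]
tool_rot: [0.788, 1.378, 0.424]
ft_force: [-1.0, -0.6, -0.4]
grip_width: 0.599
```

Emit:
play_rows --targets '[{"claw":0.4,"linear":[0.2,0,0],"rotation":[0,0,0]},{"claw":0.4,"linear":[0.15,0,0],"rotation":[0,0,0]},{"claw":0.4,"linear":[0,0,0],"rotation":[0,0,0]}]'

```text
time: 4.4
position: [0.4945, -0.24, -0.0049]
tool_rot: [0.789, 1.378, 0.423]
ft_force: [0.3, 0.8, 0.5]
grip_width: 0.599
```

Run:
```python
from h import *
s=st();G=np.array([.4834,-.270,.031]);T=G+.0187*a0;plan(T,rm(a0,yj))
```

```text
t 4.40 pos [ 0.4945 -0.24   -0.0049] F [0.3 0.8 0.5] M [-0.82  0.1  -0.02] grip 0.599 q [ 1.14  0.7  -0.4   1.63 -0.42  1.32  0.73]
n=2 linear=[-0.585, 0.06, -0.07] rotation=[-0.0015, 0.0009, -0.0016]  [d mm [-29.2   3.   -3.5] rot deg [-0.3  0.2 -0.3]]
```

Emit:
play_rows --targets '[{"claw":0.4,"linear":[0.14,0,-0.08],"rotation":[0,0,0]},{"claw":1,"linear":[0,0,0],"rotation":[0,0,0]},{"claw":1,"linear":[0,0,0],"rotation":[0,0,0]},{"claw":1,"linear":[0,0,0],"rotation":[0,0,0]},{"claw":1,"linear":[0,0,0],"rotation":[0,0,0]},{"claw":1,"linear":[0,0,0],"rotation":[0,0,0]},{"claw":1,"linear":[0,0,0],"rotation":[0,0,0]}]' --newtons 25

```text
time: 4.98
position: [0.4936, -0.2372, -0.0075]
tool_rot: [0.788, 1.377, 0.423]
ft_force: [1.0, 0.2, -1.2]
grip_width: 0.274
```

Run:
```python
from h import *
s=st()
t=get_image("top");sd=get_image("side")
cv2.imwrite("pics/z4.png",np.hstack([zoom(t,350,210,100,125,4),zoom(sd,320,160,100,125,4)]))
```

```text
t 4.98 pos [ 0.4936 -0.2372 -0.0075] F [ 1.   0.2 -1.2] M [-1.    0.03 -0.16] grip 0.274 q [ 1.15  0.7  -0.4   1.64 -0.43  1.31  0.74]
```

View pics/z4.png

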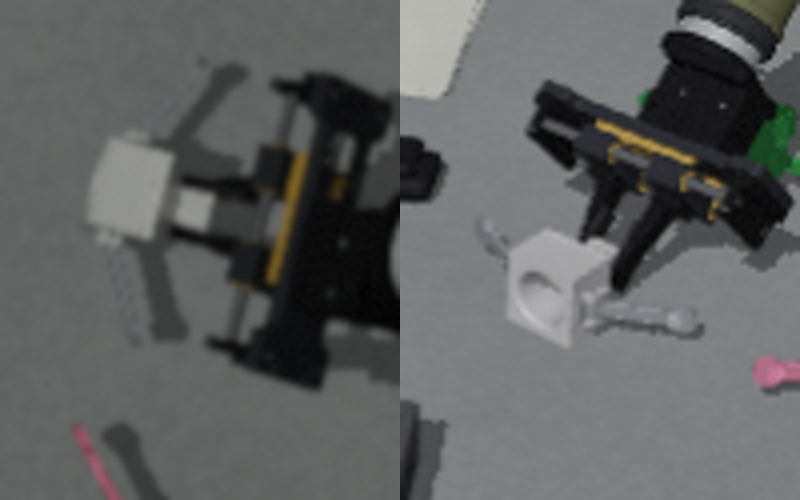

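The opening is 23.8 mm, so the knob is held. Next I'll lift and turn the cap 90° about the jaw axis.

```bash
cat >> h.py <<'E'
def cur():
    s=get_state();return s['position'],R.from_rotvec(s['tool_rot']).as_matrix()
E
python3 - <<'E'
from h import *
p,Rm=cur();
j=Rm[:,2].copy();j[2]=0;j/=np.linalg.norm(j);yc=-j;xc=np.array([0,0,1.]);z=np.cross(xc,yc);Rc=np.c_[xc,yc,z];print(Rc.round(3), "a.z",np.degrees(np.arccos(-Rm[2,0])))
m=np.array([.500,-.203,.028])
np.savez("grip.npz",Rct=Rm.T@Rc,mct=Rm.T@(m-p))
print("mouth in tool",Rm.T@(m-p))
# target: cap up
zz=np.array([0,0,1.]);xx=-z;Rc2=np.c_[xx,np.cross(zz,xx),zz]
Rt=Rc2@(Rm.T@Rc).T;mt=np.array([.5,-.23,.04]);pt=mt-Rt@(Rm.T@(m-p))
print(pt,Rt.round(2))
q=plan(p+[0,0,.09],Rm);q=plan(pt+[0,0,.05],Rt,*q,n=15);q=plan(pt,Rt,*q)
E
```

```text
[[ 0.    -0.969 -0.248]
 [ 0.     0.248 -0.969]
 [ 1.    -0.     0.   ]] a.z 45.23716938912526
mouth in tool [-0.00034605  0.04959075 -0.00224708]
[ 0.49338301 -0.26490394  0.07467481] [[-0.17  0.18  0.97]
 [-0.68  0.69 -0.25]
 [-0.71 -0.7   0.  ]]
n=3 linear=[-0.845, 0.852, -0.001] rotation=[0.0, 0.0, 0.0]  [d mm [-63.4  63.9  -0. ] rot deg [0. 0. 0.]]
n=15 linear=[-0.129, -0.073, 0.018] rotation=[0.0, -0.0, -0.0667]  [d mm [-48.8  10.9   6.7] rot deg [  0.  -0. -90.]]
n=2 linear=[0.71, 0.704, -0.0] rotation=[0.0, 0.0, 0.0]  [d mm [35.5 35.2 -0. ] rot deg [0. 0. 0.]]
```

Emit:
play_rows --targets '[{"claw":1,"linear":[0,0,0],"rotation":[0,0,0]},{"claw":1,"linear":[-0.3,0.3,0],"rotation":[0,0,0]},{"claw":1,"linear":[-0.55,0.55,0],"rotation":[0,0,0]},{"claw":1,"linear":[-0.55,0.55,0],"rotation":[0,0,0]},{"claw":1,"linear":[-0.55,0.55,0],"rotation":[0,0,0]},{"claw":1,"linear":[-0.5,0.5,0],"rotation":[0,0,0]}]' --newtons 50

```text
time: 5.58
position: [0.4868, -0.2377, 0.074]
tool_rot: [0.791, 1.392, 0.417]
ft_force: [-0.5, -0.3, -4.8]
grip_width: 0.276
```

Emit:
play_rows --targets '[{"claw":1,"linear":[-0.13,-0.07,0.02],"rotation":[0,0,-0.066]},{"claw":1,"linear":[-0.13,-0.07,0.02],"rotation":[0,0,-0.066]},{"claw":1,"linear":[-0.13,-0.07,0.02],"rotation":[0,0,-0.066]},{"claw":1,"linear":[-0.13,-0.07,0.02],"rotation":[0,0,-0.066]},{"claw":1,"linear":[-0.13,-0.07,0.02],"rotation":[0,0,-0.066]},{"claw":1,"linear":[-0.13,-0.07,0.02],"rotation":[0,0,-0.066]},{"claw":1,"linear":[-0.13,-0.07,0.02],"rotation":[0,0,-0.066]},{"claw":1,"linear":[-0.13,-0.07,0.02],"rotation":[0,0,-0.066]},{"claw":1,"linear":[-0.13,-0.07,0.02],"rotation":[0,0,-0.066]},{"claw":1,"linear":[-0.13,-0.07,0.02],"rotation":[0,0,-0.066]}]'

```text
time: 6.42
position: [0.475, -0.2755, 0.1037]
tool_rot: [-0.029, 1.604, -0.451]
ft_force: [-1.2, 0.2, -5.9]
grip_width: 0.272
```

Run:
```python
from h import *
st()
g=np.load("grip.npz");p,Rm=cur();z=np.array([-.248,-.969,0]);zz=np.array([0,0,1.]);Rc2=np.c_[-z,np.cross(zz,-z),zz]
Rt=Rc2@g['Rct'].T;mt=np.array([.5,-.23,.04]);pt=mt-Rt@g['mct'];q=plan(pt+[0,0,.05],Rt);plan(pt,Rt)
print("cap z now",(Rm@g['Rct'])[:,2].round(3),"mouth",p+Rm@g['mct'])
```

```text
t 6.42 pos [ 0.475  -0.2755  0.1037] F [-1.2  0.2 -5.9] M [ 0.62 -0.11 -0.06] grip 0.272 q [ 0.63  0.18 -0.41  1.85  0.41  1.19 -0.22]
n=4 linear=[-0.259, 0.035, 0.148] rotation=[-0.0015, -0.0038, -0.0754]  [d mm [-24.7   8.   14.6] rot deg [ -0.5  -1.4 -27.2]]
n=4 linear=[0.188, 0.27, 0.152] rotation=[-0.0015, -0.0038, -0.0754]  [d mm [22.9 23.1 15.3] rot deg [ -0.5  -1.4 -27.2]]
cap z now [-0.109 -0.443  0.89 ] mouth [ 0.48527527 -0.2291479   0.08909027]
```

Emit:
play_rows --targets '[{"claw":1,"linear":[-0.15,0.03,0.12],"rotation":[0,-0.003,-0.06]},{"claw":1,"linear":[-0.15,0.03,0.12],"rotation":[0,-0.003,-0.06]},{"claw":1,"linear":[-0.15,0.03,0.12],"rotation":[0,-0.003,-0.06]},{"claw":1,"linear":[-0.15,0.03,0.12],"rotation":[0,-0.003,-0.06]},{"claw":1,"linear":[-0.15,0.03,0.12],"rotation":[0,-0.003,-0.06]},{"claw":1,"linear":[0,0,0],"rotation":[0,0,0]},{"claw":1,"linear":[0,0,0],"rotation":[0,0,0]}]'

```text
time: 7.0
position: [0.4912, -0.2538, 0.1172]
tool_rot: [-0.435, 1.568, -0.815]
ft_force: [0.2, -0.6, -5.5]
grip_width: 0.27
```

Run:
```python
from h import *
st()
g=np.load("grip.npz");p,Rm=cur();z=np.array([-.248,-.969,0]);zz=np.array([0,0,1.]);Rc2=np.c_[-z,np.cross(zz,-z),zz]
Rt=Rc2@g['Rct'].T;m0=p+Rm@g['mct'];mt=np.array([m0[0],m0[1],.01]);pt=mt-Rt@g['mct'];plan(pt,Rt)
print("cap z now",(Rm@g['Rct'])[:,2].round(3),"mouth",m0)
t=get_image("top");sd=get_image("side")
u,v=proj("top",[p])[0].astype(int);a,b=proj("side",[p])[0].astype(int);print(u,v,a,b)
cv2.imwrite("pics/z5.png",np.hstack([zoom(t,u-60,v-62,100,125,4),zoom(sd,a-50,b-80,100,125,4)]))
```

```text
t 7.00 pos [ 0.4912 -0.2538  0.1172] F [ 0.2 -0.6 -5.5] M [ 1.52 -0.5  -0.01] grip 0.270 q [ 0.3   0.35 -0.45  1.86  0.87  1.45 -0.74]
n=3 linear=[0.685, 0.682, -0.0] rotation=[-0.0007, 0.0005, 0.0024]  [d mm [51.2 51.4 -0.1] rot deg [-0.2  0.1  0.7]]
cap z now [-0.001  0.012  1.   ] mouth [ 0.49792125 -0.21934876  0.08212023]
397 256 368 198
```

View pics/z5.png

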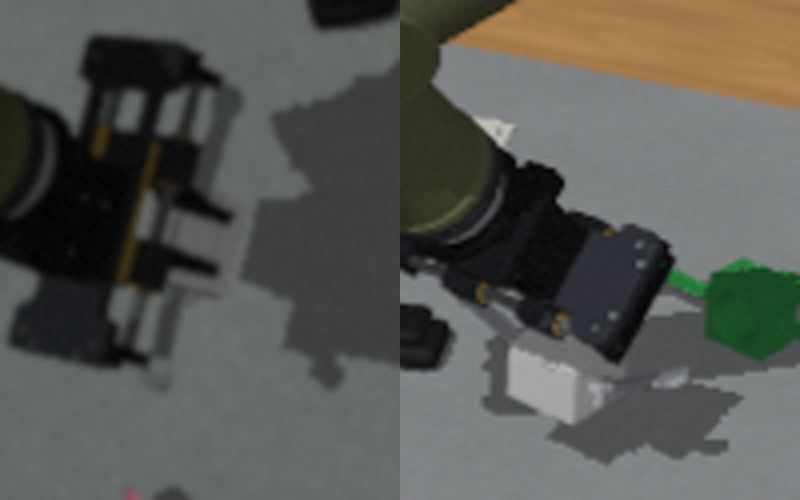

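Run:
```python
from h import *
g=np.load("grip.npz");p,Rm=cur();m=p+Rm@g['mct'];Rc=Rm@g['Rct']
C=np.array([[x,y,z] for z in(0,.042) for x in(-.028,.028) for y in(-.028,.028)])
W=m+C@Rc.T
print("top zoom",((proj("top",W)-[337,194])*4).round(0).tolist())
print("side zoom",((proj("side",W)-[318,118])*4+[400,0]).round(0).tolist())
W2=W-[0,0,.03]
print("side zoom 30 lower",((proj("side",W2)-[318,118])*4+[400,0]).round(0).tolist());print("top",((proj("top",W2)-[337,194])*4).round(0).tolist())
```

```text
top zoom [[238.0, 213.0], [215.0, 299.0], [151.0, 190.0], [128.0, 276.0], [246.0, 207.0], [223.0, 296.0], [157.0, 183.0], [133.0, 272.0]]
side zoom [[563.0, 356.0], [628.0, 385.0], [512.0, 388.0], [577.0, 419.0], [566.0, 303.0], [632.0, 331.0], [513.0, 335.0], [580.0, 364.0]]
side zoom 30 lower [[561.0, 393.0], [625.0, 422.0], [511.0, 426.0], [575.0, 457.0], [564.0, 342.0], [629.0, 370.0], [512.0, 373.0], [578.0, 404.0]]
top [[232.0, 217.0], [209.0, 302.0], [147.0, 195.0], [124.0, 279.0], [239.0, 212.0], [217.0, 298.0], [152.0, 188.0], [129.0, 275.0]]
```

Emit:
play_rows --targets '[{"claw":1,"linear":[0.3,0.3,0],"rotation":[0,0,0.004]},{"claw":1,"linear":[0.45,0.45,0],"rotation":[0,0,0.004]},{"claw":1,"linear":[0.45,0.45,0],"rotation":[0,0,0]},{"claw":1,"linear":[0.4,0.4,0],"rotation":[0,0,0]},{"claw":1,"linear":[0.2,0.2,0],"rotation":[0,0,0]},{"claw":1,"linear":[0,0,0],"rotation":[0,0,0]}]'

```text
time: 7.6
position: [0.4882, -0.2635, 0.0514]
tool_rot: [-0.402, 1.567, -0.819]
ft_force: [-0.5, 0.7, -5.0]
grip_width: 0.273
```

Run:
```python
from h import *
st()
g=np.load("grip.npz");p,Rm=cur();m=p+Rm@g['mct'];Rc=Rm@g['Rct'];print(m,Rc[:,2])
z=np.array([-.248,-.969,0]);zz=np.array([0,0,1.]);Rt=np.c_[-z,np.cross(zz,-z),zz]@g['Rct'].T
plan(np.array([m[0],m[1],.002])-Rt@g['mct'],Rt)
```

```text
t 7.60 pos [ 0.4882 -0.2635  0.0514] F [-0.5  0.7 -5. ] M [ 1.54 -0.48 -0.01] grip 0.273 q [ 0.31  0.43 -0.43  1.9   0.91  1.36 -0.84]
[ 0.49603825 -0.22862349  0.01700618] [-0.0141126  -0.00366725  0.99989369]
n=1 linear=[0.415, 0.422, 0.04] rotation=[-0.0152, -0.0037, -0.0046]  [d mm [10.4 10.5  1. ] rot deg [-1.4 -0.3 -0.4]]
```

Emit:
play_rows --targets '[{"claw":1,"linear":[0.15,0.15,0],"rotation":[-0.007,-0.002,-0.003]},{"claw":1,"linear":[0.12,0.12,0],"rotation":[-0.007,-0.002,-0.002]},{"claw":1,"linear":[0.08,0.08,0],"rotation":[0,0,0]},{"claw":1,"linear":[0.06,0.06,0],"rotation":[0,0,0]},{"claw":1,"linear":[0,0,0],"rotation":[0,0,0]}]'

```text
time: 8.02
position: [0.4888, -0.2651, 0.0379]
tool_rot: [-0.429, 1.57, -0.809]
ft_force: [0.0, 0.4, -5.8]
grip_width: 0.271
```

Run:
```python
from h import *
st()
g=np.load("grip.npz");p,Rm=cur();m=p+Rm@g['mct'];Rc=Rm@g['Rct'];print(m,Rc[:,2])
```

```text
t 8.02 pos [ 0.4888 -0.2651  0.0379] F [ 0.   0.4 -5.8] M [ 1.63 -0.44 -0.02] grip 0.271 q [ 0.3   0.45 -0.43  1.91  0.93  1.35 -0.85]
[ 0.49544574 -0.23037468  0.0030546 ] [-9.82813336e-04  4.80312636e-03  9.99987982e-01]
```

Emit:
play_rows --targets '[{"claw":1,"linear":[0.05,0.05,0],"rotation":[0,0,0]},{"claw":1,"linear":[0.04,0.04,0],"rotation":[0,0,0]}]'

```text
time: 8.18
position: [0.4894, -0.2657, 0.0376]
tool_rot: [-0.431, 1.568, -0.812]
ft_force: [-3.4, 4.0, 5.7]
grip_width: 0.266
```

Emit:
play_rows --targets '[{"claw":1,"linear":[0.04,0.04,0],"rotation":[0,0,0]},{"claw":1,"linear":[0.04,0.04,0],"rotation":[0,0,0]}]'

```text
time: 8.35
position: [0.4893, -0.2657, 0.0378]
tool_rot: [-0.433, 1.567, -0.816]
ft_force: [-2.6, 2.9, 4.8]
grip_width: 0.267
```

Emit:
play_rows --targets '[{"claw":0.5,"linear":[0,0,0],"rotation":[0,0,0]},{"claw":0.4,"linear":[0,0,0],"rotation":[0,0,0]},{"claw":0.4,"linear":[0,0,0],"rotation":[0,0,0]},{"claw":0.4,"linear":[0,0,0],"rotation":[0,0,0]},{"claw":0.4,"linear":[-0.4,0,0],"rotation":[0,0,0]},{"claw":0.4,"linear":[-0.8,0,0],"rotation":[0,0,0]},{"claw":0.4,"linear":[-0.9,0,0],"rotation":[0,0,0]},{"claw":0.4,"linear":[-0.9,0,0],"rotation":[0,0,0]},{"claw":0.4,"linear":[-0.9,0,0],"rotation":[0,0,0]},{"claw":0.4,"linear":[0,0,0],"rotation":[0,0,0]}]'

```text
time: 9.18
position: [0.5088, -0.1961, 0.1124]
tool_rot: [-0.432, 1.562, -0.82]
ft_force: [1.2, 0.4, -0.6]
grip_width: 0.6
```

Run:
```python
from h import *
st()
t=get_image("top");sd=get_image("side");cv2.imwrite("pics/t6.png",t);cv2.imwrite("pics/s6.png",sd)
u,v=proj("top",[[.4955,-.23,.06]])[0].astype(int);a,b=proj("side",[[.4955,-.23,.06]])[0].astype(int);print(u,v,a,b)
cv2.imwrite("pics/z6.png",np.hstack([zoom(t,u-40,v-50,80,100,5),zoom(sd,a-40,b-50,80,100,5)]))
```

```text
t 9.18 pos [ 0.5088 -0.1961  0.1124] F [ 1.2  0.4 -0.6] M [ 0.85 -0.32  0.09] grip 0.600 q [ 0.22  0.4  -0.48  1.81  0.85  1.52 -0.82]
385 256 362 220
```

View pics/z6.png

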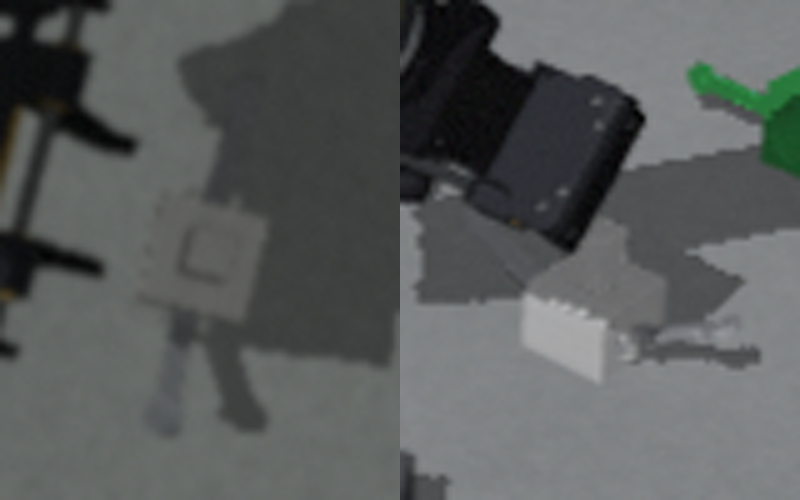

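The cap stands upright, mouth down, with the knob at about (213,248) in the left crop. Next I'll compute the vertical regrasp, with the jaws along the cap's x axis.

Run:
```python
from h import *
t=cv2.imread("pics/t6.png")
kn=np.array([[187,222],[245,232],[236,283],[180,270]])/5+[345,206];bd=np.array([[155,190],[270,213],[243,322],[135,295]])/5+[345,206]
print("knob",onplane("top",kn,.076).mean(0),"body",onplane("top",bd,.042).round(4).tolist(),onplane("top",bd,.042).mean(0))
p,Rm=cur();print(p-.033*Rm[:,0])
Rd=rm([0,0,-1],[.248,.969,0])
k=np.array([.4955,-.2304,.13])
q=plan(p+[0,0,.06],Rm);q=plan(k,Rd,*q,n=17);plan(k-[0,0,.115],Rd,*q)
```

```text
knob [ 0.49535149 -0.23278125  0.076     ] body [[0.5294, -0.2074, 0.042], [0.5183, -0.2665, 0.042], [0.462, -0.2527, 0.042], [0.4752, -0.1973, 0.042]] [ 0.49623718 -0.23097072  0.042     ]
[ 0.51203901 -0.17662931  0.13310376]
n=2 linear=[-0.839, -0.858, 0.008] rotation=[0.0, 0.0, 0.0]  [d mm [-41.9 -42.9   0.4] rot deg [0. 0. 0.]]
n=17 linear=[0.117, -0.012, -0.04] rotation=[-0.0558, -0.0233, 0.0234]  [d mm [51.3  5.8 -2.7] rot deg [-85.3 -35.6  35.9]]
n=5 linear=[0.92, 0.0, 0.0] rotation=[0.0, 0.0, 0.0]  [d mm [115.   0.   0.] rot deg [0. 0. 0.]]
```

Emit:
play_rows --targets '[{"claw":0.4,"linear":[-0.84,-0.86,0],"rotation":[0,0,0]},{"claw":0.4,"linear":[-0.84,-0.86,0],"rotation":[0,0,0]},{"claw":0.4,"linear":[0.12,-0.01,-0.04],"rotation":[-0.056,-0.023,0.023]},{"claw":0.4,"linear":[0.12,-0.01,-0.04],"rotation":[-0.056,-0.023,0.023]},{"claw":0.4,"linear":[0.12,-0.01,-0.04],"rotation":[-0.056,-0.023,0.023]},{"claw":0.4,"linear":[0.12,-0.01,-0.04],"rotation":[-0.056,-0.023,0.023]},{"claw":0.4,"linear":[0.12,-0.01,-0.04],"rotation":[-0.056,-0.023,0.023]},{"claw":0.4,"linear":[0.12,-0.01,-0.04],"rotation":[-0.056,-0.023,0.023]},{"claw":0.4,"linear":[0.12,-0.01,-0.04],"rotation":[-0.056,-0.023,0.023]},{"claw":0.4,"linear":[0.12,-0.01,-0.04],"rotation":[-0.056,-0.023,0.023]}]'

```text
time: 10.12
position: [0.485, -0.2257, 0.1414]
tool_rot: [-0.777, 1.583, 0.077]
ft_force: [0.0, -0.2, -0.3]
grip_width: 0.602
```

Emit:
play_rows --targets '[{"claw":0.4,"linear":[0.12,-0.01,-0.04],"rotation":[-0.056,-0.023,0.023]},{"claw":0.4,"linear":[0.12,-0.01,-0.04],"rotation":[-0.056,-0.023,0.023]},{"claw":0.4,"linear":[0.12,-0.01,-0.04],"rotation":[-0.056,-0.023,0.023]},{"claw":0.4,"linear":[0.12,-0.01,-0.04],"rotation":[-0.056,-0.023,0.023]},{"claw":0.4,"linear":[0.12,-0.01,-0.04],"rotation":[-0.056,-0.023,0.023]},{"claw":0.4,"linear":[0.12,-0.01,-0.04],"rotation":[-0.056,-0.023,0.023]}]'

```text
time: 10.62
position: [0.4704, -0.2453, 0.1194]
tool_rot: [-0.955, 1.449, 0.761]
ft_force: [-0.5, -0.1, -0.6]
grip_width: 0.602
```

Run:
```python
from h import *
st();p,Rm=cur();print(Rm.round(2))
Rd=rm([0,0,-1],[.248,.969,0]);k=np.array([.4955,-.2312,.13])
q=plan(k,Rd);plan(k-[0,0,.1],Rd,*q)
```

```text
t 10.62 pos [ 0.4704 -0.2453  0.1194] F [-0.5 -0.1 -0.6] M [ 0.21 -0.09  0.  ] grip 0.602 q [ 0.69  0.08 -0.36  1.89  0.16  1.12  1.36]
[[ 0.02 -0.89  0.46]
 [-0.13  0.45  0.88]
 [-0.99 -0.07 -0.11]]
n=3 linear=[-0.152, -0.242, 0.293] rotation=[-0.0476, -0.0243, 0.0129]  [d mm [-11.9 -16.7  22.8] rot deg [-12.8  -6.5   3.5]]
n=5 linear=[0.8, 0.0, 0.0] rotation=[0.0, 0.0, 0.0]  [d mm [100.   0.   0.] rot deg [0. 0. 0.]]
```

Emit:
play_rows --targets '[{"claw":0.4,"linear":[-0.15,-0.24,0.3],"rotation":[-0.048,-0.024,0.013]},{"claw":0.4,"linear":[-0.15,-0.24,0.3],"rotation":[-0.048,-0.024,0.013]},{"claw":0.4,"linear":[-0.15,-0.24,0.3],"rotation":[-0.048,-0.024,0.013]},{"claw":0.4,"linear":[0,0,0],"rotation":[0,0,0]},{"claw":0.4,"linear":[0,0,0],"rotation":[0,0,0]}]'

```text
time: 11.03
position: [0.4857, -0.2408, 0.1221]
tool_rot: [-1.005, 1.328, 1.032]
ft_force: [-0.9, 0.4, 0.1]
grip_width: 0.599
```

Run:
```python
from h import *
st();p,Rm=cur();print(Rm.round(3))
Rd=rm([0,0,-1],[.248,.969,0]);k=np.array([.4955,-.2312,.08])
q=plan(k,Rd);plan(k-[0,0,.065],Rd,*q)
```

```text
t 11.03 pos [ 0.4857 -0.2408  0.1221] F [-0.9  0.4  0.1] M [ 0.07 -0.14  0.  ] grip 0.599 q [ 0.74  0.17 -0.36  1.78  0.06  1.22  1.68]
[[-0.016 -0.967  0.255]
 [ 0.008  0.255  0.967]
 [-1.     0.018  0.004]]
n=2 linear=[0.841, -0.153, 0.234] rotation=[-0.0022, 0.0013, -0.0056]  [d mm [42.  -7.8 11.6] rot deg [-0.4  0.2 -1. ]]
n=3 linear=[0.867, 0.0, 0.0] rotation=[0.0, 0.0, 0.0]  [d mm [65.  0.  0.] rot deg [0. 0. 0.]]
```

Emit:
play_rows --targets '[{"claw":0.4,"linear":[0.3,-0.12,0.2],"rotation":[-0.002,0.001,-0.005]},{"claw":0.4,"linear":[0.4,-0.12,0.2],"rotation":[-0.002,0.001,-0.005]},{"claw":0.4,"linear":[0.4,-0.07,0.1],"rotation":[0,0,0]},{"claw":0.4,"linear":[0,0,0],"rotation":[0,0,0]},{"claw":0.4,"linear":[0,0,0],"rotation":[0,0,0]}]'

```text
time: 11.45
position: [0.4916, -0.2296, 0.0886]
tool_rot: [-1.015, 1.327, 1.02]
ft_force: [-0.3, 0.4, -0.3]
grip_width: 0.598
```

Run:
```python
from h import *
st();p,Rm=cur()
Rd=rm([0,0,-1],[.248,.969,0]);k=np.array([.4955,-.2312,.015]);plan(k,Rd)
```

```text
t 11.45 pos [ 0.4916 -0.2296  0.0886] F [-0.3  0.4 -0.3] M [ 0.09 -0.21  0.04] grip 0.598 q [ 0.71  0.19 -0.36  1.83  0.08  1.14  1.64]
n=4 linear=[0.736, -0.045, -0.004] rotation=[-0.0013, -0.0005, -0.0009]  [d mm [73.6 -4.6 -0.3] rot deg [-0.5 -0.2 -0.3]]
```

Emit:
play_rows --targets '[{"claw":0.4,"linear":[0.5,-0.06,0],"rotation":[-0.001,0,0]},{"claw":0.4,"linear":[0.5,-0.06,0],"rotation":[-0.001,0,0]},{"claw":0.4,"linear":[0.5,-0.06,0],"rotation":[-0.001,0,0]},{"claw":0.4,"linear":[0.5,0,0],"rotation":[0,0,0]},{"claw":0.4,"linear":[0.4,0,0],"rotation":[0,0,0]},{"claw":0.4,"linear":[0,0,0],"rotation":[0,0,0]}]'

```text
time: 11.95
position: [0.4955, -0.2308, 0.0228]
tool_rot: [-1.02, 1.326, 1.022]
ft_force: [-0.3, 0.3, -0.3]
grip_width: 0.599
```

Run:
```python
from h import *
st();p,Rm=cur()
Rd=rm([0,0,-1],[.248,.969,0]);k=np.array([.4955,-.2312,.015]);plan(k,Rd)
```

```text
t 11.95 pos [ 0.4955 -0.2308  0.0228] F [-0.3  0.3 -0.3] M [ 0.12 -0.13 -0.01] grip 0.599 q [ 0.7   0.27 -0.36  1.88  0.12  1.01  1.61]
n=1 linear=[0.311, -0.006, -0.015] rotation=[-0.0022, -0.003, -0.0032]  [d mm [ 7.8 -0.1 -0.4] rot deg [-0.2 -0.3 -0.3]]
```

Emit:
play_rows --targets '[{"claw":0.4,"linear":[0.12,0,0],"rotation":[-0.002,-0.003,-0.003]},{"claw":0.4,"linear":[0.12,0,0],"rotation":[0,0,0]},{"claw":0.4,"linear":[0.08,0,0],"rotation":[0,0,0]}]'

```text
time: 12.2
position: [0.4956, -0.2309, 0.0138]
tool_rot: [-1.022, 1.317, 1.023]
ft_force: [-0.8, -0.8, 0.6]
grip_width: 0.6
```

Emit:
play_rows --targets '[{"claw":0.4,"linear":[0.08,0,0],"rotation":[0,0,0]},{"claw":0.4,"linear":[0.08,0,0],"rotation":[0,0,0]}]'

```text
time: 12.37
position: [0.4961, -0.2315, 0.0102]
tool_rot: [-1.023, 1.317, 1.021]
ft_force: [-0.8, -0.0, -0.7]
grip_width: 0.598
```

Emit:
play_rows --targets '[{"claw":0.4,"linear":[0.08,0,0],"rotation":[0,0,0]}]'

```text
time: 12.45
position: [0.4964, -0.2317, 0.0084]
tool_rot: [-1.023, 1.316, 1.02]
ft_force: [0.3, -0.5, 0.2]
grip_width: 0.6
```

Emit:
play_rows --targets '[{"claw":0.4,"linear":[0.07,0,0],"rotation":[0,0,0]}]'

```text
time: 12.53
position: [0.4966, -0.2317, 0.008]
tool_rot: [-1.023, 1.317, 1.02]
ft_force: [-7.3, 2.7, 19.0]
grip_width: 0.602
```

Emit:
play_rows --targets '[{"claw":0.4,"linear":[0.07,0,0],"rotation":[0,0,0]}]'

```text
time: 12.62
position: [0.4966, -0.2317, 0.0081]
tool_rot: [-1.023, 1.317, 1.021]
ft_force: [-5.6, 1.9, 14.1]
grip_width: 0.597
```

Emit:
play_rows --targets '[{"claw":0.4,"linear":[0.07,0,0],"rotation":[0,0,0]}]'

```text
time: 12.7
position: [0.4965, -0.2318, 0.0081]
tool_rot: [-1.023, 1.318, 1.021]
ft_force: [-4.9, 1.9, 11.4]
grip_width: 0.597
```

```bash
python3 -c "
from h import *
st();print(cur()[1].round(3))"
```

```text
t 12.70 pos [ 0.4965 -0.2318  0.0081] F [-4.9  1.9 11.4] M [0.71 0.94 0.06] grip 0.597 q [ 0.7   0.29 -0.36  1.89  0.12  0.98  1.61]
[[ 0.001 -0.969  0.249]
 [-0.002  0.249  0.969]
 [-1.    -0.001 -0.001]]
```

Emit:
play_rows --targets '[{"claw":0.4,"linear":[-0.04,0,0],"rotation":[0,0,0]},{"claw":1,"linear":[0,0,0],"rotation":[0,0,0]},{"claw":1,"linear":[0,0,0],"rotation":[0,0,0]},{"claw":1,"linear":[0,0,0],"rotation":[0,0,0]},{"claw":1,"linear":[0,0,0],"rotation":[0,0,0]},{"claw":1,"linear":[0,0,0],"rotation":[0,0,0]}]' --newtons 55

```text
time: 13.2
position: [0.4977, -0.2322, 0.0104]
tool_rot: [-1.026, 1.317, 1.018]
ft_force: [-0.3, 0.7, -0.4]
grip_width: 0.308
```

Emit:
play_rows --targets '[{"claw":1,"linear":[-0.3,0,0],"rotation":[0,0,0]},{"claw":1,"linear":[-0.6,0,0],"rotation":[0,0,0]},{"claw":1,"linear":[-0.8,0,0],"rotation":[0,0,0]},{"claw":1,"linear":[-0.8,0,0],"rotation":[0,0,0]},{"claw":1,"linear":[-0.8,0,0],"rotation":[0,0,0]},{"claw":1,"linear":[-0.8,0,0],"rotation":[0,0,0]},{"claw":1,"linear":[-0.8,0,0],"rotation":[0,0,0]},{"claw":1,"linear":[-0.8,0,0],"rotation":[0,0,0]},{"claw":1,"linear":[-0.5,0,0],"rotation":[0,0,0]},{"claw":1,"linear":[0,0,0],"rotation":[0,0,0]}]'

```text
time: 14.03
position: [0.4861, -0.2272, 0.1612]
tool_rot: [-1.006, 1.33, 1.044]
ft_force: [0.8, 0.0, -5.3]
grip_width: 0.272
```

Run:
```python
from h import *
st();p,Rm=cur()
Rd=rm([0,0,-1],[.248,.969,0])
k=np.array([.5655,.1076,.16]);print(Rm[:,0].round(3));plan(k,Rd);plan(k,Rd,n=18)
```

```text
t 14.03 pos [ 0.4861 -0.2272  0.1612] F [ 0.8  0.  -5.3] M [ 0.08 -0.29 -0.01] grip 0.272 q [ 0.73  0.14 -0.37  1.74  0.05  1.3   1.67]
[-0.024  0.011 -1.   ]
n=15 linear=[0.006, 0.016, 0.917] rotation=[0.0, 0.0002, -0.0011]  [d mm [  2.9   5.8 344. ] rot deg [ 0.   0.3 -1.5]]
n=18 linear=[0.005, 0.013, 0.764] rotation=[0.0, 0.0002, -0.0009]  [d mm [  2.9   5.8 344. ] rot deg [ 0.   0.3 -1.5]]
```

Emit:
play_rows --targets '[{"claw":1,"linear":[-0.3,0.013,0.3],"rotation":[0,0,-0.001]},{"claw":1,"linear":[-0.3,0.013,0.6],"rotation":[0,0,-0.001]},{"claw":1,"linear":[-0.3,0.013,0.76],"rotation":[0,0,-0.001]},{"claw":1,"linear":[0,0.013,0.76],"rotation":[0,0,-0.001]},{"claw":1,"linear":[0,0.013,0.76],"rotation":[0,0,-0.001]},{"claw":1,"linear":[0,0.013,0.76],"rotation":[0,0,-0.001]},{"claw":1,"linear":[0,0.013,0.76],"rotation":[0,0,-0.001]},{"claw":1,"linear":[0,0.013,0.76],"rotation":[0,0,-0.001]},{"claw":1,"linear":[0,0.013,0.76],"rotation":[0,0,-0.001]},{"claw":1,"linear":[0,0.013,0.76],"rotation":[0,0,-0.001]}]'

```text
time: 14.87
position: [0.5175, -0.0493, 0.1738]
tool_rot: [-0.994, 1.338, 1.044]
ft_force: [0.5, -0.3, -4.7]
grip_width: 0.272
```

Run:
```python
from h import *
st();p,Rm=cur()
Rd=rm([0,0,-1],[.248,.969,0])
k=np.array([.5655,.1076,.19]);print(Rm[:,0].round(3));plan(k,Rd,n=10)
```

```text
t 14.87 pos [ 0.5175 -0.0493  0.1738] F [ 0.5 -0.3 -4.7] M [-0.01 -0.23  0.  ] grip 0.272 q [ 0.53  0.11 -0.51  1.75  0.04  1.33  1.32]
[-0.032  0.013 -0.999]
n=10 linear=[-0.063, -0.026, 0.656] rotation=[-0.0005, 0.0003, -0.0022]  [d mm [-15.6  -5.7 164. ] rot deg [-0.5  0.3 -2. ]]
```

Emit:
play_rows --targets '[{"claw":1,"linear":[-0.08,-0.026,0.7],"rotation":[0,0,-0.003]},{"claw":1,"linear":[-0.08,-0.026,0.7],"rotation":[0,0,-0.003]},{"claw":1,"linear":[-0.08,-0.026,0.7],"rotation":[0,0,-0.003]},{"claw":1,"linear":[-0.08,-0.026,0.7],"rotation":[0,0,-0.003]},{"claw":1,"linear":[-0.08,-0.026,0.7],"rotation":[0,0,-0.003]},{"claw":1,"linear":[-0.08,-0.026,0.7],"rotation":[0,0,-0.003]},{"claw":1,"linear":[-0.08,-0.026,0.7],"rotation":[0,0,-0.003]},{"claw":1,"linear":[-0.08,-0.026,0.6],"rotation":[0,0,-0.003]},{"claw":1,"linear":[0,0,0.3],"rotation":[0,0,0]},{"claw":1,"linear":[0,0,0],"rotation":[0,0,0]}]'

```text
time: 15.7
position: [0.5473, 0.1092, 0.1776]
tool_rot: [-1.011, 1.327, 1.046]
ft_force: [0.8, 0.5, -4.8]
grip_width: 0.273
```

Run:
```python
from h import *
st();p,Rm=cur()
Rd=rm([0,0,-1],[.248,.969,0])
k=np.array([.5655,.1076,.17]);print(Rm[:,0].round(3));plan(k,Rd)
```

```text
t 15.70 pos [0.5473 0.1092 0.1776] F [ 0.8  0.5 -4.8] M [ 0.04 -0.21 -0.06] grip 0.273 q [ 0.33  0.2  -0.63  1.66  0.1   1.34  1.  ]
[-0.022  0.009 -1.   ]
n=1 linear=[0.287, -0.729, 0.113] rotation=[0.0034, 0.0022, -0.0151]  [d mm [  7.2 -18.2   2.8] rot deg [ 0.3  0.2 -1.4]]
```

Emit:
play_rows --targets '[{"claw":1,"linear":[0,-0.25,0.05],"rotation":[0.002,0.001,-0.008]},{"claw":1,"linear":[0,-0.25,0.05],"rotation":[0.001,0.001,-0.006]},{"claw":1,"linear":[0,-0.2,0],"rotation":[0,0,-0.002]},{"claw":1,"linear":[0,-0.08,0],"rotation":[0,0,0]},{"claw":1,"linear":[0,0,0],"rotation":[0,0,0]},{"claw":1,"linear":[0,0,0],"rotation":[0,0,0]}]'

```text
time: 16.2
position: [0.5671, 0.1012, 0.1745]
tool_rot: [-1.022, 1.324, 1.017]
ft_force: [0.1, -0.2, -5.1]
grip_width: 0.268
```

Run:
```python
from h import *
st();p,Rm=cur()
Rd=rm([0,0,-1],[.248,.969,0])
k=np.array([.5655,.1076,.17]);print(Rm[:,0].round(3));plan(k,Rd)
t=get_image("top");sd=get_image("side")
m=p-[0,0,.0104]
print("top",proj("top",[m,[.5655,.1076,.134],[.5655,.1076,.05]])-[200,174],"side",proj("side",[m,[.5655,.1076,.134]])-[220,190])
cv2.imwrite("pics/z7.png",np.hstack([zoom(t,200,174,100,125,4),zoom(sd,220,190,100,125,4)]))
```

```text
t 16.20 pos [0.5671 0.1012 0.1745] F [ 0.1 -0.2 -5.1] M [ 0.1  -0.12 -0.02] grip 0.268 q [ 0.32  0.22 -0.62  1.64  0.14  1.32  0.99]
[-0.002 -0.005 -1.   ]
n=1 linear=[0.177, 0.126, 0.234] rotation=[-0.0031, -0.0033, -0.0004]  [d mm [4.4 3.2 5.9] rot deg [-0.3 -0.3 -0. ]]
top [[51.54031753 47.9209732 ]
 [50.17037691 50.15005844]
 [53.65231372 54.30251232]] side [[52.41180061 53.92344076]
 [52.30321137 66.92548497]]
```

View pics/z7.png

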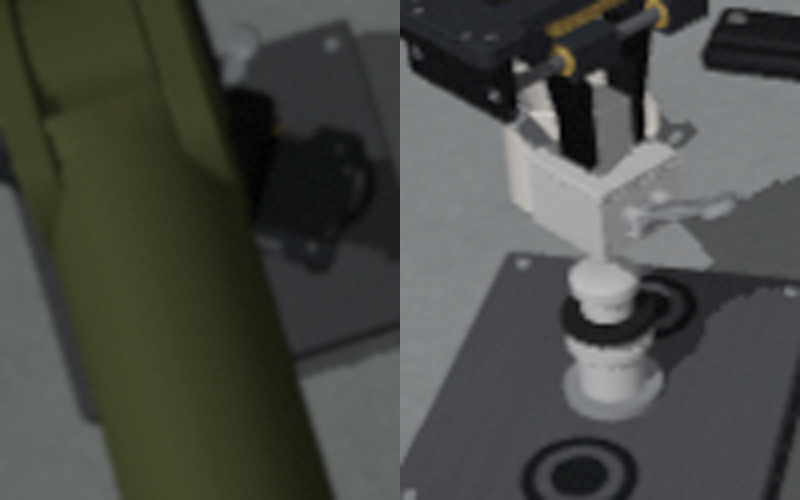

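Run:
```python
from h import *
p,Rm=cur();m=p-[0,0,.0104]
Rc=np.c_[Rm[:,2],np.cross([0,0,1],Rm[:,2]),[0,0,1]]
C=np.array([[x,y,z] for z in(0,.042) for x in(-.028,.028) for y in(-.028,.028)])
f=lambda P:((proj("side",P)-[220,190])*4+[400,0]).round(0)
print(np.c_[C*1e3,f(m+C@Rc.T)])
th=np.linspace(0,6.28,73)
for r,z in((.014,.134),(.019,.129),(.026,.108),(.019,.104)):
    e=f(np.array([.5655,.1076,z])+np.c_[r*np.cos(th),r*np.sin(th),0*th]);print(r,z,e.min(0),e.max(0))
o=np.array([.5655,.1076,.15]);print("px zoom per mm dx,dy,dz",[((proj("side",[o+d])-proj("side",[o]))*4).round(2) for d in np.eye(3)*.001*1])
sd=cv2.imread("pics/z7.png")
```

```text
[[-28. -28.   0. 613. 174.]
 [-28.  28.   0. 683. 213.]
 [ 28. -28.   0. 536. 218.]
 [ 28.  28.   0. 606. 260.]
 [-28. -28.  42. 608. 110.]
 [-28.  28.  42. 680. 148.]
 [ 28. -28.  42. 529. 152.]
 [ 28.  28.  42. 601. 193.]]
0.014 0.134 [583. 252.] [635. 283.]
0.019 0.129 [575. 254.] [645. 296.]
0.026 0.108 [565. 277.] [659. 335.]
0.019 0.104 [578. 290.] [647. 333.]
px zoom per mm dx,dy,dz [array([[-1.56, -0.51]]), array([[-1.01,  0.97]]), array([[-0.12, -1.5 ]])]
```

Run:
```python
from h import *
s=cv2.imread("pics/side0.png").max(2)
k=8;z=zoom(s,250,248,44,52,k)
# per-row edges of bright adaptor
for r in range(4,50,2):
    row=s[248+r,250:294].astype(int);idx=np.where(row>125)[0]
    d=np.where(row<48)[0]
    print(248+r,"bright",(idx.min()+250,idx.max()+250,len(idx)) if len(idx) else None,"dark",(d.min()+250,d.max()+250,len(d)) if len(d) else None)
th=np.linspace(0,6.28,73)
for r,zz in((.014,.134),(.019,.129),(.019,.124),(.026,.108),(.026,.1),(.019,.1)):
    e=proj("side",np.array([.5655,.1076,zz])+np.c_[r*np.cos(th),r*np.sin(th),0*th]);print(r,zz,e.min(0).round(1),e.max(0).round(1))
# top view unit screw and corner residual check in side
S=np.array([[0.6129,0.2345,.05],[.6793,.0343,.05],[.518,-.0191,.05],[.4518,.1808,.05]]);print("screws side pred",proj("side",S).round(1))
cv2.imwrite("pics/z8.png",np.hstack([zoom(cv2.imread("pics/side0.png"),205,235,130,110,3),zoom(cv2.imread("pics/top0.png"),225,195,50,55,6)]))
```

```text
252 bright (np.int64(258), np.int64(293), 32) dark None
254 bright (np.int64(266), np.int64(293), 28) dark None
256 bright (np.int64(264), np.int64(278), 15) dark None
258 bright (np.int64(262), np.int64(278), 17) dark None
260 bright (np.int64(262), np.int64(278), 17) dark (np.int64(281), np.int64(289), 9)
262 bright (np.int64(263), np.int64(276), 14) dark (np.int64(280), np.int64(292), 5)
264 bright (np.int64(264), np.int64(276), 13) dark (np.int64(262), np.int64(293), 16)
266 bright (np.int64(266), np.int64(273), 8) dark (np.int64(261), np.int64(293), 19)
268 bright (np.int64(266), np.int64(275), 10) dark (np.int64(260), np.int64(293), 21)
270 bright (np.int64(269), np.int64(273), 5) dark (np.int64(260), np.int64(293), 25)
272 bright None dark (np.int64(261), np.int64(293), 31)
274 bright None dark (np.int64(264), np.int64(293), 25)
276 bright (np.int64(262), np.int64(265), 4) dark (np.int64(283), np.int64(293), 11)
278 bright (np.int64(263), np.int64(278), 16) dark (np.int64(283), np.int64(290), 8)
280 bright (np.int64(264), np.int64(276), 13) dark (np.int64(285), np.int64(288), 4)
282 bright (np.int64(263), np.int64(277), 15) dark (np.int64(286), np.int64(286), 1)
284 bright (np.int64(262), np.int64(284), 18) dark None
286 bright (np.int64(262), np.int64(283), 18) dark None
288 bright (np.int64(263), np.int64(281), 17) dark None
290 bright (np.int64(265), np.int64(278), 12) dark None
292 bright (np.int64(266), np.int64(272), 7) dark None
294 bright None dark None
296 bright None dark None
0.014 0.134 [265.8 253.1] [278.7 260.8]
0.019 0.129 [263.7 253.6] [281.2 264.1]
0.019 0.124 [263.9 255.4] [281.3 265.9]
0.026 0.108 [261.2 259.3] [284.8 273.8]
0.026 0.1 [261.5 262.1] [285.  276.6]
0.019 0.1 [264.7 264. ] [281.9 274.6]
screws side pred [[223.7 314. ]
 [251.9 255.6]
 [319.1 262.3]
 [302.1 323.4]]
```

View pics/z8.png

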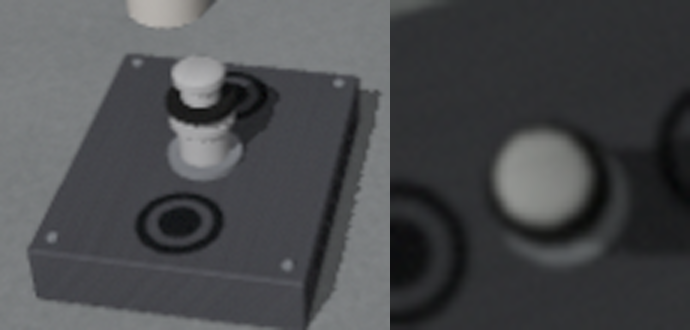

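Run:
```python
from h import *
st();p,Rm=cur()
Rd=rm([0,0,-1],[.248,.969,0]);plan([.5665,.1115,.155],Rd)
```

```text
t 16.30 pos [0.567  0.1013 0.1745] F [ 0.4 -0.3 -5.1] M [ 0.11 -0.17  0.01] grip 0.273 q [ 0.32  0.22 -0.62  1.64  0.14  1.32  0.99]
n=1 linear=[0.779, 0.122, 0.394] rotation=[-0.003, -0.0033, -0.0003]  [d mm [19.5  3.1  9.8] rot deg [-0.3 -0.3 -0. ]]
```

Emit:
play_rows --targets '[{"claw":1,"linear":[0.2,0.05,0.15],"rotation":[-0.002,-0.003,0]},{"claw":1,"linear":[0.2,0.05,0.15],"rotation":[-0.002,-0.002,0]},{"claw":1,"linear":[0.15,0.04,0.12],"rotation":[0,0,0]},{"claw":1,"linear":[0,0,0],"rotation":[0,0,0]},{"claw":1,"linear":[0,0,0],"rotation":[0,0,0]}]'

```text
time: 16.72
position: [0.5655, 0.1135, 0.1591]
tool_rot: [-1.021, 1.314, 1.026]
ft_force: [0.6, 0.2, -5.0]
grip_width: 0.273
```

Run:
```python
from h import *
st();p,Rm=cur();print(Rm[:,0].round(3))
Rd=rm([0,0,-1],[.248,.969,0]);plan([.5665,.1115,.15],Rd)
```

```text
t 16.72 pos [0.5655 0.1135 0.1591] F [ 0.6  0.2 -5. ] M [-0.   -0.16  0.04] grip 0.273 q [ 0.31  0.23 -0.63  1.66  0.14  1.29  0.97]
[-0.     0.004 -1.   ]
n=1 linear=[0.365, -0.061, -0.069] rotation=[0.0014, 0.0022, -0.0007]  [d mm [ 9.1 -1.5 -1.7] rot deg [ 0.1  0.2 -0.1]]
```

Now I'll descend slowly onto the bevel, checking the forces.

Emit:
play_rows --targets '[{"claw":1,"linear":[0.2,-0.04,-0.05],"rotation":[0.001,0.002,0]},{"claw":1,"linear":[0.16,-0.02,-0.02],"rotation":[0,0,0]},{"claw":1,"linear":[0.12,0,0],"rotation":[0,0,0]}]'

```text
time: 16.97
position: [0.5669, 0.1119, 0.1469]
tool_rot: [-1.024, 1.316, 1.024]
ft_force: [-0.6, -0.3, -4.5]
grip_width: 0.268
```

Emit:
play_rows --targets '[{"claw":1,"linear":[0.1,0,0],"rotation":[0,0,0]},{"claw":1,"linear":[0.1,0,0],"rotation":[0,0,0]}]'

```text
time: 17.13
position: [0.5673, 0.1117, 0.1425]
tool_rot: [-1.024, 1.316, 1.023]
ft_force: [-5.0, -0.7, 15.2]
grip_width: 0.273
```

Emit:
play_rows --targets '[{"claw":1,"linear":[0.1,0,0],"rotation":[0,0,0]},{"claw":1,"linear":[0.1,0,0],"rotation":[0,0,0]}]'

```text
time: 17.3
position: [0.5674, 0.1117, 0.1425]
tool_rot: [-1.025, 1.317, 1.021]
ft_force: [-5.4, -0.9, 9.5]
grip_width: 0.273
```

Run:
```python
from h import *
st();p,Rm=cur();print(Rm[:,0].round(3),"F tool",(Rm.T@get_state()['ft_force']).round(1))
```

```text
t 17.30 pos [0.5674 0.1117 0.1425] F [-5.4 -0.9  9.5] M [-0.58  1.46 -0.13] grip 0.273 q [ 0.3   0.25 -0.63  1.68  0.16  1.26  0.96]
[ 0.002 -0.002 -1.   ] F tool [-9.5  5.  -2.3]
```

Emit:
play_rows --targets '[{"claw":1,"linear":[-0.04,0.07,-0.03],"rotation":[0,0,0]},{"claw":1,"linear":[0.06,0.07,-0.03],"rotation":[0,0,0]},{"claw":1,"linear":[0.08,0.02,0],"rotation":[0,0,0]}]'

```text
time: 17.55
position: [0.5646, 0.1112, 0.1426]
tool_rot: [-1.027, 1.314, 1.017]
ft_force: [-2.4, -1.1, 7.2]
grip_width: 0.271
```

Emit:
play_rows --targets '[{"claw":1,"linear":[0.1,0,0],"rotation":[0,0,0]},{"claw":1,"linear":[0.1,0,0],"rotation":[0,0,0]}]'

```text
time: 17.72
position: [0.5653, 0.111, 0.1421]
tool_rot: [-1.029, 1.313, 1.014]
ft_force: [-6.4, -1.7, 14.2]
grip_width: 0.271
```

Run:
```python
from h import *
st();p,Rm=cur();print(Rm[:,0].round(3),"F tool",(Rm.T@get_state()['ft_force']).round(1))
```

```text
t 17.72 pos [0.5653 0.111  0.1421] F [-6.4 -1.7 14.2] M [-0.53  1.57 -0.13] grip 0.271 q [ 0.3   0.24 -0.63  1.69  0.15  1.25  0.96]
[ 0.01  -0.004 -1.   ] F tool [-14.2   5.7  -3.3]
```

Run:
```python
from h import *
p,Rm=cur();sd=get_image("side");cv2.imwrite("pics/s9.png",sd)
cv2.imwrite("pics/z9.png",zoom(sd,240,205,70,75,8))
m=p-[0,0,.0081]
Rc=np.c_[Rm[:,2],np.cross([0,0,1],Rm[:,2]),[0,0,1]]
C=np.array([[28,-28,0],[28,28,0],[-28,28,0],[28,-28,42],[28,28,42],[-28,28,42],[12,-12,76],[12,12,76],[-12,12,76]])
print(np.c_[C,((proj("side",m+C*1e-3@Rc.T)-[240,205]+.5)*8-.5).round(0)])
th=np.linspace(0,6.28,73)
for r,z in((.026,.108),(.026,.1),(.019,.1)):
    e=((proj("side",np.array([.5655,.1076,z])+np.c_[r*np.cos(th),r*np.sin(th),0*th])-[240,205]+.5)*8-.5);print(r,z,e.min(0).round(),e.max(0).round())
```

```text
[[ 28. -28.   0. 109. 430.]
 [ 28.  28.   0. 250. 516.]
 [-28.  28.   0. 402. 421.]
 [ 28. -28.  42.  95. 303.]
 [ 28.  28.  42. 239. 387.]
 [-28.  28.  42. 395. 294.]
 [ 12. -12.  76. 171. 193.]
 [ 12.  12.  76. 234. 228.]
 [-12.  12.  76. 302. 189.]]
0.026 0.108 [173. 438.] [362. 554.]
0.026 0.1 [176. 460.] [364. 577.]
0.019 0.1 [201. 475.] [338. 560.]
```

View pics/z9.png

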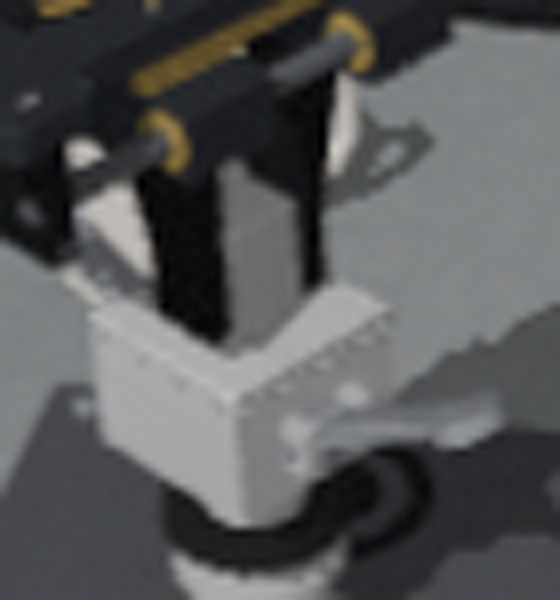

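Contact is at mouth height of about 134 mm, so the rim is on the flat top of the adaptor. The columns match. The contact moment and image rows put the adaptor towards +x/−y of the cap. I'll lift slightly, shift that way and press again.

Emit:
play_rows --targets '[{"claw":1,"linear":[-0.12,0,0],"rotation":[0,0,0]},{"claw":1,"linear":[-0.05,-0.1,-0.09],"rotation":[0,-0.003,-0.006]},{"claw":1,"linear":[0,-0.07,-0.07],"rotation":[0,0,0]},{"claw":1,"linear":[0,0,0],"rotation":[0,0,0]}]'

```text
time: 18.1
position: [0.5682, 0.1055, 0.1452]
tool_rot: [-1.032, 1.302, 1.008]
ft_force: [0.5, 0.3, -5.7]
grip_width: 0.275
```

Run:
```python
from h import *
st();p,Rm=cur();print(Rm[:,0].round(3));Rd=rm([0,0,-1],[.248,.969,0]);plan([.568,.1065,.1445],Rd)
```

```text
t 18.10 pos [0.5682 0.1055 0.1452] F [ 0.5  0.3 -5.7] M [ 0.12 -0.09  0.02] grip 0.275 q [ 0.31  0.23 -0.63  1.7   0.15  1.24  0.97]
[ 0.02  -0.002 -1.   ]
n=1 linear=[0.03, 0.018, 0.036] rotation=[-0.0002, 0.002, 0.0129]  [d mm [0.7 0.4 0.9] rot deg [-0.   0.2  1.2]]
```

Emit:
play_rows --targets '[{"claw":1,"linear":[0.03,0.01,0.02],"rotation":[0,0.002,0.013]},{"claw":1,"linear":[0.06,0,0],"rotation":[0,0,0.002]},{"claw":1,"linear":[0.08,0,0],"rotation":[0,0,0]}]'

```text
time: 18.35
position: [0.5684, 0.1055, 0.1421]
tool_rot: [-1.018, 1.322, 1.025]
ft_force: [-5.9, -1.4, 16.5]
grip_width: 0.267
```

Emit:
play_rows --targets '[{"claw":1,"linear":[0.08,0,0],"rotation":[0,0,0]},{"claw":1,"linear":[0.08,0,0],"rotation":[0,0,0]}]'

```text
time: 18.52
position: [0.5684, 0.106, 0.1421]
tool_rot: [-1.018, 1.323, 1.026]
ft_force: [-4.2, -2.0, 7.9]
grip_width: 0.27
```

Run:
```python
from h import *
st();p,Rm=cur();print(Rm[:,0].round(3));Rd=rm([0,0,-1],[.248,.969,0]);plan([.568,.1065,p[2]],Rd)
```

```text
t 18.52 pos [0.5684 0.106  0.1421] F [-4.2 -2.   7.9] M [-0.16  1.27  0.05] grip 0.270 q [ 0.31  0.26 -0.62  1.67  0.15  1.27  0.97]
[-0.007  0.001 -1.   ]
n=1 linear=[0.0, 0.021, 0.016] rotation=[-0.0011, -0.0004, -0.0043]  [d mm [0.  0.5 0.4] rot deg [-0.1 -0.  -0.4]]
```

Taken together, the contact moments (contact at −x, with y switching sign) and the contact heights place the port near (0.565, 0.108). That is the top-camera estimate, so I'll go there.

Emit:
play_rows --targets '[{"claw":1,"linear":[-0.12,0,0],"rotation":[0,0,-0.004]},{"claw":1,"linear":[-0.04,0.1,0.03],"rotation":[0,0,0]},{"claw":1,"linear":[0,0.06,0.02],"rotation":[0,0,0]},{"claw":1,"linear":[0,0,0],"rotation":[0,0,0]}]'

```text
time: 18.85
position: [0.5647, 0.109, 0.1453]
tool_rot: [-1.02, 1.319, 1.023]
ft_force: [-0.5, 0.7, -5.0]
grip_width: 0.268
```

Run:
```python
from h import *
st();p,Rm=cur();print(Rm[:,0].round(3));Rd=rm([0,0,-1],[.248,.969,0]);plan([.565,.1082,p[2]],Rd)
```

```text
t 18.85 pos [0.5647 0.109  0.1453] F [-0.5  0.7 -5. ] M [ 0.06 -0.14  0.01] grip 0.268 q [ 0.31  0.24 -0.63  1.68  0.15  1.27  0.97]
[-0.002  0.001 -1.   ]
n=1 linear=[-0.0, -0.02, -0.026] rotation=[-0.0009, 0.0001, -0.0012]  [d mm [-0.  -0.5 -0.7] rot deg [-0.1  0.  -0.1]]
```

Emit:
play_rows --targets '[{"claw":1,"linear":[0.08,0,-0.02],"rotation":[0,0,0]},{"claw":1,"linear":[0.08,0,0],"rotation":[0,0,0]},{"claw":1,"linear":[0.08,0,0],"rotation":[0,0,0]}]'

```text
time: 19.1
position: [0.5652, 0.1087, 0.1398]
tool_rot: [-1.021, 1.317, 1.022]
ft_force: [0.6, -0.2, -5.5]
grip_width: 0.269
```

Emit:
play_rows --targets '[{"claw":1,"linear":[0.08,0,0],"rotation":[0,0,0]},{"claw":1,"linear":[0.08,0,0],"rotation":[0,0,0]}]'

```text
time: 19.27
position: [0.5653, 0.1085, 0.1348]
tool_rot: [-1.021, 1.317, 1.022]
ft_force: [0.4, -0.1, -4.9]
grip_width: 0.273
```

```bash
cat >> h.py <<'E'
def contact(h=.235):
    s=st();F=s['ft_force']-[.2,0,-5];M=s['torque']-[.06,-.15,0]
    if F[2]>3:print("contact rel tool axis mm: x %.0f y %.0f"%((h*-F[0]-M[1])/F[2]*1e3,(M[0]-h*F[1])/F[2]*1e3))
E
python3 - <<'E'
from h import *
contact();p,Rm=cur();print(Rm[:,0].round(3))
E
```

```text
t 19.27 pos [0.5653 0.1085 0.1348] F [ 0.4 -0.1 -4.9] M [ 0.15 -0.32  0.01] grip 0.273 q [ 0.31  0.25 -0.63  1.69  0.15  1.25  0.97]
[-0.     0.001 -1.   ]
```

It has gone in with no contact force. I'll keep going down to the seal.

Emit:
play_rows --targets '[{"claw":1,"linear":[0.1,0,0],"rotation":[0,0,0]},{"claw":1,"linear":[0.1,0,0],"rotation":[0,0,0]},{"claw":1,"linear":[0.1,0,0],"rotation":[0,0,0]},{"claw":1,"linear":[0.1,0,0],"rotation":[0,0,0]}]'

```text
time: 19.6
position: [0.5654, 0.1084, 0.1226]
tool_rot: [-1.02, 1.318, 1.023]
ft_force: [0.2, 1.2, -4.8]
grip_width: 0.272
```

Emit:
play_rows --targets '[{"claw":1,"linear":[0.1,0,0],"rotation":[0,0,0]},{"claw":1,"linear":[0.1,0,0],"rotation":[0,0,0]},{"claw":1,"linear":[0.1,0,0],"rotation":[0,0,0]}]'

```text
time: 19.85
position: [0.5656, 0.1085, 0.1176]
tool_rot: [-1.022, 1.318, 1.022]
ft_force: [-4.2, -1.5, 9.6]
grip_width: 0.272
```

Emit:
play_rows --targets '[{"claw":1,"linear":[0.1,0,0],"rotation":[0,0,0]},{"claw":1,"linear":[0.1,0,0],"rotation":[0,0,0]}]'

```text
time: 20.02
position: [0.5656, 0.1085, 0.1171]
tool_rot: [-1.024, 1.319, 1.02]
ft_force: [-3.9, -0.7, 9.6]
grip_width: 0.274
```

Run:
```python
from h import *
contact();p,Rm=cur();print(Rm[:,0].round(3))
```

```text
t 20.02 pos [0.5656 0.1085 0.1171] F [-3.9 -0.7  9.6] M [-0.37  1.14 -0.05] grip 0.274 q [ 0.3   0.27 -0.62  1.71  0.17  1.21  0.95]
contact rel tool axis mm: x -22 y -18
[ 0.001 -0.002 -1.   ]
```

Emit:
play_rows --targets '[{"claw":1,"linear":[0.14,0,0],"rotation":[0,0,0]},{"claw":1,"linear":[0.14,0,0],"rotation":[0,0,0]}]' --newtons 60

```text
time: 20.18
position: [0.5657, 0.1085, 0.1151]
tool_rot: [-1.026, 1.319, 1.018]
ft_force: [-5.2, -0.9, 9.0]
grip_width: 0.268
```

Emit:
play_rows --targets '[{"claw":1,"linear":[0.14,0,0],"rotation":[0,0,0]},{"claw":1,"linear":[0.14,0,0],"rotation":[0,0,0]}]'

```text
time: 20.35
position: [0.5657, 0.1085, 0.113]
tool_rot: [-1.029, 1.32, 1.016]
ft_force: [-5.2, -1.3, 8.9]
grip_width: 0.269
```

Run:
```python
from h import *
contact();p,Rm=cur();print(Rm[:,0].round(3))
```

```text
t 20.35 pos [0.5657 0.1085 0.113 ] F [-5.2 -1.3  8.9] M [-0.31  1.17 -0.03] grip 0.269 q [ 0.3   0.27 -0.62  1.72  0.17  1.21  0.95]
contact rel tool axis mm: x -4 y -4
[ 0.003 -0.007 -1.   ]
```

Emit:
play_rows --targets '[{"claw":1,"linear":[0.14,0,0],"rotation":[0,0,0]},{"claw":1,"linear":[0.14,0,0],"rotation":[0,0,0]},{"claw":1,"linear":[0.12,0,0],"rotation":[0,0,0]}]'

```text
time: 20.6
position: [0.5658, 0.1085, 0.1113]
tool_rot: [-1.032, 1.321, 1.012]
ft_force: [-7.0, -1.9, 13.6]
grip_width: 0.272
```

Emit:
play_rows --targets '[{"claw":1,"linear":[0.12,0,0],"rotation":[0,0,0]},{"claw":1,"linear":[0.12,0,0],"rotation":[0,0,0]}]'

```text
time: 20.77
position: [0.5658, 0.1085, 0.1112]
tool_rot: [-1.034, 1.322, 1.01]
ft_force: [-6.4, -1.5, 12.1]
grip_width: 0.27
```

Run:
```python
from h import *
contact();p,Rm=cur();print(Rm[:,0].round(3));Rd=rm([0,0,-1],[.248,.969,0]);plan(p,Rd)
```

```text
t 20.77 pos [0.5658 0.1085 0.1112] F [-6.4 -1.5 12.1] M [-0.22  1.49 -0.09] grip 0.270 q [ 0.29  0.27 -0.62  1.72  0.18  1.2   0.94]
contact rel tool axis mm: x -5 y 4
[ 0.006 -0.014 -1.   ]
n=1 linear=[0.0, 0.0, 0.0] rotation=[-0.0009, -0.0075, 0.0059]  [d mm [0. 0. 0.] rot deg [-0.1 -0.7  0.5]]
```

Emit:
play_rows --targets '[{"claw":1,"linear":[0.16,0.05,0],"rotation":[0,-0.008,0.006]},{"claw":1,"linear":[0.2,0.05,0],"rotation":[0,-0.006,0.005]}]'

```text
time: 20.93
position: [0.5658, 0.1085, 0.1112]
tool_rot: [-1.017, 1.312, 1.026]
ft_force: [-9.6, -2.9, 25.6]
grip_width: 0.268
```

Emit:
play_rows --targets '[{"claw":1,"linear":[0.25,0.05,0],"rotation":[0,-0.005,0.005]}]'

```text
time: 21.02
position: [0.566, 0.1086, 0.1111]
tool_rot: [-1.011, 1.309, 1.031]
ft_force: [-12.3, -4.0, 33.9]
grip_width: 0.272
```

Emit:
play_rows --targets '[{"claw":1,"linear":[0.25,0.05,0],"rotation":[0,-0.004,0.004]}]'

```text
time: 21.1
position: [0.566, 0.1086, 0.1112]
tool_rot: [-1.007, 1.306, 1.035]
ft_force: [-11.0, -3.8, 30.1]
grip_width: 0.269
```

Run:
```python
from h import *
contact();p,Rm=cur();print(Rm[:,0].round(3))
sd=get_image("side");cv2.imwrite("pics/s10.png",sd)
s=sd.max(2)
c=proj("side",[[.5655,.1076,.1]])[0]-[1.4,-.2];print(c)
for col in(258,262,264,266,268): print(col,s[244:292:1,col].tolist())
```

```text
t 21.10 pos [0.566  0.1086 0.1112] F [-11.   -3.8  30.1] M [-1.41  2.65  0.  ] grip 0.269 q [ 0.32  0.27 -0.62  1.72  0.15  1.2   0.98]
contact rel tool axis mm: x -5 y -17
[-0.002  0.02  -1.   ]
[271.88974747 269.39790217]
258 [140, 131, 134, 129, 113, 100, 89, 101, 144, 171, 170, 170, 173, 178, 178, 168, 163, 171, 171, 171, 169, 170, 170, 170, 170, 170, 168, 165, 141, 88, 73, 76, 74, 74, 74, 75, 75, 76, 76, 76, 77, 77, 78, 78, 79, 78, 79, 79]
262 [12, 19, 13, 8, 16, 11, 14, 15, 15, 16, 25, 93, 159, 171, 171, 174, 184, 171, 169, 171, 170, 171, 169, 170, 170, 168, 169, 169, 168, 168, 157, 106, 66, 104, 99, 77, 80, 99, 123, 132, 135, 134, 133, 135, 132, 125, 113, 101]
264 [15, 14, 16, 11, 16, 13, 15, 14, 14, 15, 14, 17, 82, 150, 171, 171, 173, 177, 172, 170, 170, 169, 170, 169, 168, 168, 169, 169, 169, 168, 167, 157, 105, 63, 120, 149, 138, 144, 141, 139, 135, 133, 133, 135, 134, 134, 133, 131]
266 [16, 11, 15, 11, 10, 11, 13, 15, 9, 18, 15, 15, 17, 55, 125, 171, 171, 173, 180, 181, 170, 170, 170, 170, 168, 168, 169, 169, 168, 168, 168, 167, 163, 134, 77, 134, 171, 170, 168, 167, 167, 166, 165, 164, 153, 137, 133, 133]
268 [19, 17, 18, 16, 17, 18, 16, 17, 16, 15, 14, 16, 14, 17, 59, 133, 171, 173, 174, 180, 181, 171, 170, 169, 170, 169, 168, 168, 168, 168, 168, 168, 168, 164, 143, 114, 168, 156, 174, 174, 174, 174, 173, 174, 172, 162, 137, 132]
```

Run:
```python
from h import *
s=cv2.imread("pics/s10.png").max(2).astype(int)
p,Rm=cur();zj=Rm[:,2]*[1,1,0];zj/=np.linalg.norm(zj)
Rc=np.c_[zj,np.cross([0,0,1],zj),[0,0,1]]
# measured lower body edge (bright->dark, subpixel at 120) on the left face
cols=np.arange(255,270);rows=[]
for c in cols:
    v=s[262:290,c];i=next(k for k in range(3,27) if v[k]<125);rows.append(262+i-1+(v[i-1]-125)/(v[i-1]-v[i]))
rows=np.array(rows);print(np.c_[cols,rows].round(1).tolist())
for h in(.097,.1,.102,.104,.107,.110):
    P=proj("side",np.array([.5655,.1076,h])+np.array([[.028,y,0] for y in np.linspace(-.028,.028,40)])@Rc.T)-[1.4,-.1]
    print(h,"corner",P[-1].round(1),"mean row diff",np.mean(rows-np.interp(cols,P[:,0],P[:,1])).round(2))
# top edge of body
```

```text
Traceback (most recent call last):
StopIteration
```

```bash
cat > edge.py <<'E'
from h import *
def edge(f,verbose=1):
    s=cv2.imread(f).max(2).astype(int);p,Rm=cur();zj=Rm[:,2]*[1,1,0];zj/=np.linalg.norm(zj)
    Rc=np.c_[zj,np.cross([0,0,1],zj),[0,0,1]];cols=[];rows=[]
    for c in range(254,268):
        v=s[262:290,c];k=[k for k in range(3,27) if v[k]<125<=v[k-1]]
        if k:i=k[0];cols.append(c);rows.append(262+i-1+(v[i-1]-125)/(v[i-1]-v[i]))
    print([(c,round(r,1)) for c,r in zip(cols,rows)])
    for h in(.096,.1,.104,.108):
        P=proj("side",np.array([.5655,.1076,h])+np.array([[.028,y,0] for y in np.linspace(-.028,.028,40)])@Rc.T)-[1.4,-.1]
        print(h,"corners",P[0].round(1),P[-1].round(1),"row diff",(np.array(rows)-np.interp(cols,P[:,0],P[:,1])).round(1))
E
python3 -c "
from edge import *
edge('pics/s10.png')"
```

```text
[(254, np.float64(269.2)), (255, np.float64(270.3)), (256, np.float64(271.2)), (257, np.float64(271.6)), (258, np.float64(272.3)), (259, np.float64(272.9)), (260, np.float64(273.5)), (261, np.float64(274.2)), (262, np.float64(274.6)), (263, np.float64(275.2)), (264, np.float64(275.6)), (265, np.float64(276.3)), (266, np.float64(277.2)), (267, np.float64(277.6))]
0.096 corners [254.1 271.3] [271.4 282.2] row diff [-2.  -1.5 -1.3 -1.5 -1.4 -1.4 -1.5 -1.4 -1.6 -1.7 -1.9 -1.9 -1.6 -1.8]
0.1 corners [254.  269.9] [271.2 280.7] row diff [-0.6 -0.2  0.  -0.2 -0.1 -0.1 -0.1 -0.1 -0.3 -0.3 -0.6 -0.5 -0.3 -0.4]
0.104 corners [253.8 268.4] [271.1 279.3] row diff [0.7 1.1 1.4 1.1 1.2 1.2 1.2 1.3 1.1 1.  0.8 0.8 1.1 0.9]
0.108 corners [253.7 267. ] [271.  277.9] row diff [2.  2.5 2.7 2.5 2.6 2.6 2.5 2.6 2.4 2.4 2.1 2.2 2.4 2.3]
```

The mouth height measures about 100 mm, and the stall under 34 N agrees, so the cap is home. Now I'll relieve the load, let go and rise.

Emit:
play_rows --targets '[{"claw":1,"linear":[0,0,0],"rotation":[0,0.008,-0.006]},{"claw":1,"linear":[-0.02,0,0],"rotation":[0,0.004,-0.002]},{"claw":1,"linear":[0,0,0],"rotation":[0,0,0]}]'

```text
time: 21.4
position: [0.5672, 0.1087, 0.1155]
tool_rot: [-1.028, 1.311, 1.014]
ft_force: [-0.3, -0.3, -5.5]
grip_width: 0.267
```

Emit:
play_rows --targets '[{"claw":0.5,"linear":[0,0,0],"rotation":[0,0,0]},{"claw":0.4,"linear":[0,0,0],"rotation":[0,0,0]},{"claw":0.4,"linear":[0,0,0],"rotation":[0,0,0]},{"claw":0.4,"linear":[-0.2,0,0],"rotation":[0,0,0]},{"claw":0.4,"linear":[-0.6,0,0],"rotation":[0,0,0]},{"claw":0.4,"linear":[-0.8,0,0],"rotation":[0,0,0]},{"claw":0.4,"linear":[-0.8,0,0],"rotation":[0,0,0]},{"claw":0.4,"linear":[-0.8,0,0],"rotation":[0,0,0]},{"claw":1,"linear":[0,0,0],"rotation":[0,0,0]},{"claw":1,"linear":[0,0,0],"rotation":[0,0,0]}]'

```text
time: 22.23
position: [0.5674, 0.1088, 0.1993]
tool_rot: [-1.026, 1.31, 1.015]
ft_force: [0.5, 0.4, 0.1]
grip_width: 0.517
```

Run:
```python
from h import *
from edge import edge
st();p,Rm=cur();print(Rm[:,0].round(3))
Rd=rm([0,0,-1],[.248,.969,0])
for s in(1,-1): plan([.5655-.969*.076*s,.1085+.248*.076*s,.175],Rd)
sd=get_image("side");cv2.imwrite("pics/s11.png",sd);edge('pics/s11.png')
```

```text
t 22.23 pos [0.5674 0.1088 0.1993] F [0.5 0.4 0.1] M [ 0.04 -0.11  0.03] grip 0.517 q [ 0.31  0.2  -0.63  1.61  0.13  1.36  0.99]
[ 0.01  -0.001 -1.   ]
n=4 linear=[0.238, 0.78, -0.008] rotation=[-0.0002, 0.0003, 0.0016]  [d mm [23.5 78.  -0.9] rot deg [-0.1  0.1  0.6]]
n=4 linear=[0.247, -0.741, -0.007] rotation=[-0.0002, 0.0003, 0.0016]  [d mm [ 25.  -74.   -0.7] rot deg [-0.1  0.1  0.6]]
[(254, np.float64(270.2)), (255, np.float64(270.7)), (256, np.float64(271.4)), (257, np.float64(271.8)), (258, np.float64(272.5)), (259, np.float64(273.2)), (260, np.float64(273.8)), (261, np.float64(274.3)), (262, np.float64(275.1)), (263, np.float64(275.6)), (264, np.float64(276.2)), (265, np.float64(277.0)), (266, np.float64(277.4)), (267, np.float64(278.6))]
0.096 corners [254.1 271.3] [271.3 282.2] row diff [-1.1 -1.1 -1.1 -1.2 -1.2 -1.1 -1.1 -1.3 -1.1 -1.3 -1.3 -1.2 -1.4 -0.8]
0.1 corners [254.  269.9] [271.2 280.7] row diff [ 0.3  0.2  0.2  0.1  0.1  0.2  0.2  0.1  0.2  0.1  0.   0.2 -0.   0.5]
0.104 corners [253.8 268.4] [271.1 279.3] row diff [1.7 1.6 1.6 1.4 1.4 1.6 1.5 1.4 1.6 1.4 1.4 1.5 1.3 1.9]
0.108 corners [253.7 267. ] [271.  277.9] row diff [3.  2.9 2.9 2.7 2.7 2.9 2.9 2.7 2.9 2.8 2.7 2.9 2.7 3.3]
```

Emit:
play_rows --targets '[{"claw":1,"linear":[0,0.8,-0.01],"rotation":[0,0,0.002]},{"claw":1,"linear":[0,0.8,-0.01],"rotation":[0,0,0.002]},{"claw":1,"linear":[0,0.8,-0.01],"rotation":[0,0,0.002]},{"claw":1,"linear":[0,0.75,-0.01],"rotation":[0,0,0]},{"claw":1,"linear":[0,0,0],"rotation":[0,0,0]},{"claw":1,"linear":[0,0,0],"rotation":[0,0,0]}]'

```text
time: 22.78
position: [0.4863, 0.1266, 0.1927]
tool_rot: [-1.016, 1.323, 1.025]
ft_force: [0.1, -0.4, -0.5]
grip_width: 0.05
```

Run:
```python
from h import *
st();p,Rm=cur();print(Rm[:,0].round(3))
Rd=rm([0,0,-1],[.248,.969,0]);plan([.5655-.969*.076,.1085+.248*.076,.15],Rd)
```

```text
t 22.78 pos [0.4863 0.1266 0.1927] F [ 0.1 -0.4 -0.5] M [ 0.05 -0.16 -0.03] grip 0.050 q [ 0.34  0.04 -0.65  1.78  0.02  1.34  1.  ]
[-0.007  0.002 -1.   ]
n=2 linear=[0.853, -0.108, 0.042] rotation=[-0.0011, 0.0, -0.0022]  [d mm [42.7 -5.5  2.1] rot deg [-0.2  0.  -0.4]]
```

Emit:
play_rows --targets '[{"claw":1,"linear":[0.5,-0.1,0.04],"rotation":[-0.001,0,-0.002]},{"claw":1,"linear":[0.5,-0.08,0.03],"rotation":[0,0,0]},{"claw":1,"linear":[0.5,-0.05,0],"rotation":[0,0,0]},{"claw":1,"linear":[0.3,0,0],"rotation":[0,0,0]},{"claw":1,"linear":[0,0,0],"rotation":[0,0,0]}]'

```text
time: 23.2
position: [0.494, 0.1255, 0.1429]
tool_rot: [-1.017, 1.322, 1.024]
ft_force: [-0.7, -0.0, -1.0]
grip_width: 0.009
```

Emit:
play_rows --targets '[{"claw":1,"linear":[0.2,0,0],"rotation":[0,0,0]},{"claw":1,"linear":[0.2,0,0],"rotation":[0,0,0]},{"claw":1,"linear":[0.2,0,0],"rotation":[0,0,0]}]'

```text
time: 23.45
position: [0.4951, 0.1254, 0.1269]
tool_rot: [-1.016, 1.322, 1.024]
ft_force: [-0.5, -0.7, 0.8]
grip_width: 0.002
```

Run:
```python
from h import *
st();p,Rm=cur();print(Rm[:,0].round(3))
Rd=rm([0,0,-1],[.248,.969,0]);plan([.5655-.969*.076,.1085+.248*.076,.052],Rd)
```

```text
t 23.45 pos [0.4951 0.1254 0.1269] F [-0.5 -0.7  0.8] M [ 0.06 -0.18  0.03] grip 0.002 q [ 0.33  0.11 -0.66  1.85  0.07  1.21  0.96]
[-0.005  0.002 -1.   ]
n=4 linear=[0.749, 0.033, 0.01] rotation=[-0.0007, 0.0002, -0.0009]  [d mm [74.9  3.2  1. ] rot deg [-0.3  0.1 -0.3]]
```

Emit:
play_rows --targets '[{"claw":1,"linear":[0.16,0.04,0.01],"rotation":[0,0,-0.002]},{"claw":1,"linear":[0.16,0.04,0.01],"rotation":[0,0,0]},{"claw":1,"linear":[0.16,0.04,0.01],"rotation":[0,0,0]}]'

```text
time: 23.7
position: [0.4926, 0.127, 0.114]
tool_rot: [-1.017, 1.319, 1.021]
ft_force: [-0.2, -0.6, 2.0]
grip_width: 0.007
```

Emit:
play_rows --targets '[{"claw":1,"linear":[0.16,0.02,0],"rotation":[0,0,0]},{"claw":1,"linear":[0.16,0.02,0],"rotation":[0,0,0]},{"claw":1,"linear":[0.16,0.02,0],"rotation":[0,0,0]}]'

```text
time: 23.95
position: [0.4911, 0.1278, 0.1017]
tool_rot: [-1.018, 1.318, 1.02]
ft_force: [0.0, 0.7, 2.1]
grip_width: 0.007
```

Emit:
play_rows --targets '[{"claw":1,"linear":[0.16,0.02,0],"rotation":[0,0,0]},{"claw":1,"linear":[0.16,0.02,0],"rotation":[0,0,0]},{"claw":1,"linear":[0.16,0.02,0],"rotation":[0,0,0]}]'

```text
time: 24.2
position: [0.4894, 0.1284, 0.0887]
tool_rot: [-1.019, 1.318, 1.02]
ft_force: [-0.3, 0.0, 1.0]
grip_width: 0.006
```

Run:
```python
from h import *
st();p,Rm=cur();print(Rm[:,0].round(3))
Rd=rm([0,0,-1],[.248,.969,0]);plan([.5655-.969*.076,.1085+.248*.076,.052],Rd)
```

```text
t 24.20 pos [0.4894 0.1284 0.0887] F [-0.3  0.   1. ] M [ 0.04 -0.13  0.03] grip 0.006 q [ 0.31  0.14 -0.66  1.91  0.09  1.13  0.93]
[ 0.     0.001 -1.   ]
n=2 linear=[0.733, -0.054, -0.009] rotation=[-0.0013, 0.0005, -0.0]  [d mm [36.7 -2.7 -0.5] rot deg [-0.2  0.1 -0. ]]
```

Emit:
play_rows --targets '[{"claw":1,"linear":[0.16,-0.04,0],"rotation":[0,0,0]},{"claw":1,"linear":[0.16,-0.04,0],"rotation":[0,0,0]},{"claw":1,"linear":[0.16,-0.03,0],"rotation":[0,0,0]},{"claw":1,"linear":[0.16,0,0],"rotation":[0,0,0]}]'

```text
time: 24.53
position: [0.4919, 0.128, 0.0709]
tool_rot: [-1.019, 1.318, 1.021]
ft_force: [0.2, -1.3, 2.1]
grip_width: 0.004
```

Emit:
play_rows --targets '[{"claw":1,"linear":[0.14,0,0],"rotation":[0,0,0]},{"claw":1,"linear":[0.14,0,0],"rotation":[0,0,0]},{"claw":1,"linear":[0.14,0,0],"rotation":[0,0,0]}]'

```text
time: 24.78
position: [0.4939, 0.1278, 0.0598]
tool_rot: [-1.019, 1.315, 1.018]
ft_force: [0.1, -0.3, 2.8]
grip_width: 0.006
```

Run:
```python
from h import *
st();p,Rm=cur();print(Rm[:,0].round(3))
Rd=rm([0,0,-1],[.248,.969,0]);plan([.5655-.969*.076,.1085+.248*.076,.052],Rd)
```

```text
t 24.78 pos [0.4939 0.1278 0.0598] F [ 0.1 -0.3  2.8] M [ 0.04 -0.2  -0.01] grip 0.006 q [ 0.3   0.18 -0.66  1.93  0.12  1.07  0.91]
[ 0.003  0.002 -1.   ]
n=1 linear=[0.313, 0.076, -0.038] rotation=[-0.0028, 0.0017, 0.0017]  [d mm [ 7.8  1.9 -0.9] rot deg [-0.3  0.2  0.2]]
```

Emit:
play_rows --targets '[{"claw":1,"linear":[0.1,0.02,0],"rotation":[0,0,0]},{"claw":1,"linear":[0.1,0.02,0],"rotation":[0,0,0]}]'

```text
time: 24.95
position: [0.4934, 0.128, 0.0543]
tool_rot: [-1.019, 1.315, 1.018]
ft_force: [0.1, -0.2, 2.4]
grip_width: 0.007
```

Emit:
play_rows --targets '[{"claw":1,"linear":[0.1,0.01,0],"rotation":[0,0,0]},{"claw":1,"linear":[0.1,0.01,0],"rotation":[0,0,0]}]'

```text
time: 25.12
position: [0.4928, 0.1282, 0.0488]
tool_rot: [-1.019, 1.315, 1.018]
ft_force: [0.3, 0.1, 2.5]
grip_width: 0.007
```

Emit:
play_rows --targets '[{"claw":1,"linear":[0.1,0.01,0],"rotation":[0,0,0]},{"claw":1,"linear":[0.1,0.01,0],"rotation":[0,0,0]}]'

```text
time: 25.28
position: [0.4925, 0.1285, 0.0437]
tool_rot: [-1.019, 1.314, 1.018]
ft_force: [-1.3, 0.2, 8.7]
grip_width: 0.006
```

Emit:
play_rows --targets '[{"claw":1,"linear":[0.1,0,0],"rotation":[0,0,0]}]'

```text
time: 25.37
position: [0.4933, 0.1287, 0.0423]
tool_rot: [-1.02, 1.313, 1.017]
ft_force: [-4.0, -1.5, 19.4]
grip_width: 0.001
```

Emit:
play_rows --targets '[{"claw":1,"linear":[0.1,0,0],"rotation":[0,0,0]},{"claw":1,"linear":[0.1,0,0],"rotation":[0,0,0]}]'

```text
time: 25.53
position: [0.494, 0.1288, 0.0416]
tool_rot: [-1.022, 1.314, 1.015]
ft_force: [-9.5, -1.7, 25.2]
grip_width: 0.003
```

Run:
```python
from h import *
from edge import edge
st();p,Rm=cur();print(Rm[:,0].round(3))
cv2.imwrite("pics/s12.png",get_image("side"));edge("pics/s12.png")
```

```text
t 25.53 pos [0.494  0.1288 0.0416] F [-9.5 -1.7 25.2] M [-0.61  1.7  -0.09] grip 0.003 q [ 0.29  0.2  -0.65  1.95  0.15  1.03  0.89]
[ 0.007 -0.001 -1.   ]
[]
0.096 corners [254.1 271.2] [271.3 282.2] row diff []
0.1 corners [254.  269.8] [271.2 280.7] row diff []
0.104 corners [253.8 268.4] [271.  279.3] row diff []
0.108 corners [253.7 267. ] [270.9 277.9] row diff []
```

Arm a stalls at the stop under 25 N. Now I'll rise, cross over and do arm b.

Emit:
play_rows --targets '[{"claw":1,"linear":[-0.4,0,0],"rotation":[0,0,0]},{"claw":1,"linear":[-0.85,0,0],"rotation":[0,0,0]},{"claw":1,"linear":[-0.85,0,0],"rotation":[0,0,0]},{"claw":1,"linear":[-0.85,0,0],"rotation":[0,0,0]},{"claw":1,"linear":[-0.85,0,0],"rotation":[0,0,0]},{"claw":1,"linear":[-0.85,0,0],"rotation":[0,0,0]},{"claw":1,"linear":[-0.85,0,0],"rotation":[0,0,0]},{"claw":1,"linear":[-0.8,0,0],"rotation":[0,0,0]},{"claw":1,"linear":[0,0,0],"rotation":[0,0,0]}]'

```text
time: 26.33
position: [0.4872, 0.1286, 0.2012]
tool_rot: [-1.02, 1.326, 1.023]
ft_force: [0.7, -0.2, 0.4]
grip_width: 0.005
```

Run:
```python
from h import *
from edge import edge
st();p,Rm=cur();print(Rm[:,0].round(3))
Rd=rm([0,0,-1],[.248,.969,0]);plan([.5655+.969*.076,.1085-.248*.076,.195],Rd,n=7)
sd=get_image("side");cv2.imwrite("pics/s13.png",sd);edge("pics/s13.png")
c=np.array([.5655,.1076,.1]);y=np.array([-.969,.248,0])
for th in(-.5,0,.5,.65,.8):
    e=[c+y*sg*(.031+.062*np.cos(th))+[0,0,.018-.062*np.sin(th)] for sg in(1,-1)];print(th,(proj("side",e)-[1.4,-.1]).round(1).tolist())
```

```text
t 26.33 pos [0.4872 0.1286 0.2012] F [ 0.7 -0.2  0.4] M [ 0.1  -0.19 -0.02] grip 0.005 q [ 0.34  0.04 -0.66  1.76  0.03  1.36  0.99]
[-0.007 -0.003 -1.   ]
n=7 linear=[0.033, -0.896, 0.001] rotation=[-0.0003, -0.0004, -0.0005]  [d mm [   5.3 -156.9    0.4] rot deg [-0.2 -0.3 -0.3]]
[(254, np.float64(270.1)), (255, np.float64(270.5)), (256, np.float64(271.3)), (257, np.float64(271.9)), (258, np.float64(272.5)), (259, np.float64(273.3)), (260, np.float64(273.9)), (261, np.float64(274.4)), (262, np.float64(275.1)), (263, np.float64(275.6)), (264, np.float64(276.2)), (265, np.float64(276.6)), (266, np.float64(277.3)), (267, np.float64(278.7))]
0.096 corners [254.1 271.3] [271.3 282.2] row diff [-1.1 -1.3 -1.1 -1.2 -1.2 -1.1 -1.1 -1.3 -1.2 -1.3 -1.3 -1.6 -1.4 -0.7]
0.1 corners [254.  269.8] [271.2 280.7] row diff [ 0.3  0.1  0.2  0.1  0.1  0.2  0.2  0.1  0.2  0.   0.  -0.2 -0.1  0.6]
0.104 corners [253.8 268.4] [271.1 279.3] row diff [1.6 1.4 1.5 1.5 1.4 1.6 1.6 1.4 1.5 1.3 1.4 1.1 1.2 2. ]
0.108 corners [253.7 267. ] [271.  277.9] row diff [2.9 2.7 2.8 2.8 2.8 2.9 2.9 2.8 2.9 2.7 2.7 2.5 2.6 3.3]
-0.5 [[298.9, 268.3], [244.8, 237.0]]
0 [[301.9, 281.1], [243.9, 246.4]]
0.5 [[299.7, 290.3], [247.2, 258.0]]
0.65 [[298.1, 292.0], [249.0, 261.6]]
0.8 [[296.1, 293.2], [250.9, 265.0]]
```

Emit:
play_rows --targets '[{"claw":1,"linear":[0,-0.5,0],"rotation":[0,0,0]},{"claw":1,"linear":[0,-0.9,0],"rotation":[0,0,0]},{"claw":1,"linear":[0,-0.9,0],"rotation":[0,0,0]},{"claw":1,"linear":[0,-0.9,0],"rotation":[0,0,0]},{"claw":1,"linear":[0,-0.9,0],"rotation":[0,0,0]},{"claw":1,"linear":[0,-0.9,0],"rotation":[0,0,0]},{"claw":1,"linear":[0,-0.9,0],"rotation":[0,0,0]},{"claw":1,"linear":[0,-0.3,0],"rotation":[0,0,0]},{"claw":1,"linear":[0,0,0],"rotation":[0,0,0]},{"claw":1,"linear":[0,0,0],"rotation":[0,0,0]}]'

```text
time: 27.22
position: [0.6329, 0.0871, 0.179]
tool_rot: [-1.016, 1.35, 1.039]
ft_force: [-1.0, 0.7, 0.2]
grip_width: 0.006
```

Run:
```python
from h import *
st();p,Rm=cur();print(Rm[:,0].round(3))
Rd=rm([0,0,-1],[.248,.969,0]);plan([.5655+.969*.075,.1085-.248*.075,.14],Rd)
a=cv2.imread("pics/s11.png").max(2).astype(int);b=cv2.imread("pics/s13.png").max(2).astype(int)
d=(b-a)[255:305,275:315]; ys,xs=np.where(d>25)
print("brighter px rows/cols",len(ys),(ys.max()+255,xs[ys.argmax()]+275) if len(ys) else 0)
for r in range(280,302,2):print(r,b[r,284:310:2].tolist())
```

```text
t 27.22 pos [0.6329 0.0871 0.179 ] F [-1.   0.7  0.2] M [ 0.1  -0.22 -0.02] grip 0.006 q [ 0.28  0.39 -0.61  1.44  0.22  1.41  0.99]
[-0.034 -0.009 -0.999]
n=2 linear=[0.776, -0.106, 0.091] rotation=[-0.0, -0.0054, -0.0096]  [d mm [38.7 -5.6  4.7] rot deg [-0.  -1.  -1.7]]
brighter px rows/cols 264 (np.int64(297), np.int64(294))
280 [104, 143, 134, 142, 67, 71, 46, 46, 69, 79, 79, 77, 78]
282 [88, 124, 134, 135, 109, 77, 47, 48, 47, 77, 80, 78, 80]
284 [135, 76, 138, 135, 134, 88, 46, 48, 47, 79, 79, 79, 80]
286 [129, 70, 114, 143, 136, 123, 50, 46, 47, 68, 80, 79, 79]
288 [90, 69, 79, 143, 133, 139, 100, 58, 47, 62, 78, 77, 79]
290 [81, 79, 78, 122, 147, 154, 151, 129, 54, 47, 78, 81, 80]
292 [80, 78, 78, 81, 137, 154, 145, 135, 100, 46, 47, 81, 79]
294 [79, 78, 77, 80, 137, 136, 135, 136, 102, 47, 47, 79, 79]
296 [78, 79, 77, 78, 113, 128, 135, 128, 64, 46, 53, 79, 78]
298 [79, 78, 78, 79, 76, 81, 69, 59, 53, 58, 80, 79, 80]
300 [80, 79, 79, 79, 77, 79, 79, 76, 79, 79, 78, 80, 77]
```

Arm a's end is at about (295.5,293) in the side image, which matches 0.8 rad. Now arm b.

Emit:
play_rows --targets '[{"claw":1,"linear":[0.3,-0.1,0.08],"rotation":[0,-0.005,-0.01]},{"claw":1,"linear":[0.4,-0.08,0.06],"rotation":[0,0,0]},{"claw":1,"linear":[0.4,-0.05,0.04],"rotation":[0,0,0]},{"claw":1,"linear":[0.3,0,0],"rotation":[0,0,0]},{"claw":1,"linear":[0,0,0],"rotation":[0,0,0]}]'

```text
time: 27.63
position: [0.6336, 0.0924, 0.14]
tool_rot: [-1.022, 1.337, 1.035]
ft_force: [-0.3, -0.2, -0.5]
grip_width: -0.0
```

Run:
```python
from h import *
st();p,Rm=cur();print(Rm[:,0].round(3))
Rd=rm([0,0,-1],[.248,.969,0]);plan([.5655+.969*.075,.1085-.248*.075,.06],Rd,n=18)
```

```text
t 27.63 pos [0.6336 0.0924 0.14  ] F [-0.3 -0.2 -0.5] M [ 0.09 -0.1   0.  ] grip -0.000 q [ 0.28  0.41 -0.6   1.5   0.23  1.33  0.97]
[-0.021 -0.006 -1.   ]
n=18 linear=[0.178, -0.013, -0.002] rotation=[0.0001, -0.0004, -0.0007]  [d mm [79.9 -6.6 -0.4] rot deg [ 0.2 -0.7 -1.1]]
```

Emit:
play_rows --targets '[{"claw":1,"linear":[0.16,-0.08,0],"rotation":[0,-0.004,-0.008]},{"claw":1,"linear":[0.16,-0.06,0],"rotation":[0,-0.003,-0.004]},{"claw":1,"linear":[0.16,-0.04,0],"rotation":[0,0,0]},{"claw":1,"linear":[0.16,-0.02,0],"rotation":[0,0,0]}]'

```text
time: 27.97
position: [0.6385, 0.0917, 0.1237]
tool_rot: [-1.028, 1.313, 1.025]
ft_force: [0.4, -0.4, -0.2]
grip_width: 0.006
```

Emit:
play_rows --targets '[{"claw":1,"linear":[0.16,-0.01,0],"rotation":[0,0,0]},{"claw":1,"linear":[0.16,-0.01,0],"rotation":[0,0,0]},{"claw":1,"linear":[0.16,-0.01,0],"rotation":[0,0,0]},{"claw":1,"linear":[0.16,-0.01,0],"rotation":[0,0,0]}]'

```text
time: 28.3
position: [0.6405, 0.0911, 0.1068]
tool_rot: [-1.028, 1.311, 1.023]
ft_force: [1.3, -0.2, 1.3]
grip_width: 0.001
```

Run:
```python
from h import *
st();p,Rm=cur();print(Rm[:,0].round(3))
Rd=rm([0,0,-1],[.248,.969,0]);plan([.5655+.969*.075,.1085-.248*.075,.06],Rd,n=12)
```

```text
t 28.30 pos [0.6405 0.0911 0.1068] F [ 1.3 -0.2  1.3] M [ 0.03 -0.21  0.03] grip 0.001 q [ 0.28  0.42 -0.6   1.55  0.25  1.24  0.97]
[ 0.005  0.    -1.   ]
n=12 linear=[0.156, 0.007, -0.006] rotation=[0.0002, 0.0001, 0.0003]  [d mm [46.8  2.2 -1.8] rot deg [0.3 0.1 0.3]]
```

Emit:
play_rows --targets '[{"claw":1,"linear":[0.16,0.03,-0.02],"rotation":[0,0,0.002]},{"claw":1,"linear":[0.16,0.03,-0.02],"rotation":[0,0,0]},{"claw":1,"linear":[0.16,0.02,-0.01],"rotation":[0,0,0]},{"claw":1,"linear":[0.16,0.02,0],"rotation":[0,0,0]}]'

```text
time: 28.63
position: [0.6398, 0.0905, 0.0905]
tool_rot: [-1.027, 1.31, 1.023]
ft_force: [0.9, -0.2, 2.0]
grip_width: 0.004
```

Emit:
play_rows --targets '[{"claw":1,"linear":[0.16,0.01,0],"rotation":[0,0,0]},{"claw":1,"linear":[0.16,0.01,0],"rotation":[0,0,0]},{"claw":1,"linear":[0.16,0.01,0],"rotation":[0,0,0]},{"claw":1,"linear":[0.14,0.01,0],"rotation":[0,0,0]}]'

```text
time: 28.97
position: [0.6389, 0.0907, 0.074]
tool_rot: [-1.027, 1.31, 1.022]
ft_force: [-1.6, -0.3, 1.9]
grip_width: 0.005
```

Emit:
play_rows --targets '[{"claw":1,"linear":[0.14,0.01,0],"rotation":[0,0,0]},{"claw":1,"linear":[0.14,0.01,0],"rotation":[0,0,0]}]'

```text
time: 29.13
position: [0.6376, 0.0912, 0.0661]
tool_rot: [-1.027, 1.311, 1.024]
ft_force: [0.3, 0.0, 3.1]
grip_width: 0.006
```

Run:
```python
from h import *
st();p,Rm=cur();print(Rm[:,0].round(3))
Rd=rm([0,0,-1],[.248,.969,0]);plan([.5655+.969*.075,.1085-.248*.075,.042],Rd)
```

```text
t 29.13 pos [0.6376 0.0912 0.0661] F [0.3 0.  3.1] M [ 0.04 -0.08  0.02] grip 0.006 q [ 0.28  0.45 -0.59  1.6   0.27  1.17  0.95]
[ 0.005  0.001 -1.   ]
n=2 linear=[0.482, -0.015, -0.023] rotation=[0.0014, 0.0008, 0.0014]  [d mm [24.1 -0.7 -1.2] rot deg [0.2 0.1 0.3]]
```

Emit:
play_rows --targets '[{"claw":1,"linear":[0.14,0,0],"rotation":[0,0,0]},{"claw":1,"linear":[0.14,0,0],"rotation":[0,0,0]},{"claw":1,"linear":[0.14,0,0],"rotation":[0,0,0]}]'

```text
time: 29.38
position: [0.638, 0.0912, 0.0548]
tool_rot: [-1.028, 1.31, 1.023]
ft_force: [-0.3, -0.9, 9.7]
grip_width: 0.011
```

Emit:
play_rows --targets '[{"claw":1,"linear":[0.12,0,0],"rotation":[0,0,0]},{"claw":1,"linear":[0.12,0,0],"rotation":[0,0,0]}]'

```text
time: 29.55
position: [0.6409, 0.0905, 0.0518]
tool_rot: [-1.03, 1.307, 1.018]
ft_force: [-0.5, -1.0, 9.7]
grip_width: 0.007
```

Emit:
play_rows --targets '[{"claw":1,"linear":[0.1,0,0],"rotation":[0,0,0]},{"claw":1,"linear":[0.1,0,0],"rotation":[0,0,0]}]'

```text
time: 29.72
position: [0.6434, 0.0897, 0.0496]
tool_rot: [-1.032, 1.304, 1.014]
ft_force: [-1.2, -0.5, 7.9]
grip_width: 0.004
```

Emit:
play_rows --targets '[{"claw":1,"linear":[0.1,0,0],"rotation":[0,0,0]},{"claw":1,"linear":[0.1,0,0],"rotation":[0,0,0]}]'

```text
time: 29.88
position: [0.6457, 0.0891, 0.0472]
tool_rot: [-1.034, 1.301, 1.01]
ft_force: [-1.2, -0.7, 8.7]
grip_width: 0.006
```

The finger started sliding outward along the arm, so I'll re-seat further in and press once more.

Emit:
play_rows --targets '[{"claw":1,"linear":[-0.6,0,0],"rotation":[0,0.002,0.008]},{"claw":1,"linear":[-0.2,0.25,0],"rotation":[0,0,0.004]},{"claw":1,"linear":[0,0.25,0],"rotation":[0,0,0]},{"claw":1,"linear":[0.3,0,0],"rotation":[0,0,0]},{"claw":1,"linear":[0.16,0,0],"rotation":[0,0,0]}]'

```text
time: 30.3
position: [0.6336, 0.0922, 0.0561]
tool_rot: [-1.026, 1.313, 1.02]
ft_force: [-1.9, -2.5, 18.7]
grip_width: 0.004
```

Emit:
play_rows --targets '[{"claw":1,"linear":[0.12,0,0],"rotation":[0,0,0]},{"claw":1,"linear":[0.12,0,0],"rotation":[0,0,0]}]'

```text
time: 30.47
position: [0.6365, 0.0913, 0.0538]
tool_rot: [-1.031, 1.309, 1.014]
ft_force: [-1.5, -2.3, 12.0]
grip_width: 0.003
```

Emit:
play_rows --targets '[{"claw":1,"linear":[0.14,0.08,0],"rotation":[0,0,0]},{"claw":1,"linear":[0.14,0.08,0],"rotation":[0,0,0]}]'

```text
time: 30.63
position: [0.638, 0.091, 0.0518]
tool_rot: [-1.036, 1.301, 1.004]
ft_force: [-0.4, -2.7, 17.9]
grip_width: 0.004
```

Run:
```python
from h import *
st();p,Rm=cur();print(Rm[:,0].round(3),"cap-y dist",(p-[.5655,.1085,0])@np.array([-.969,.248,0]))
```

```text
t 30.63 pos [0.638  0.091  0.0518] F [-0.4 -2.7 17.9] M [-0.49  0.09  0.03] grip 0.004 q [ 0.27  0.45 -0.58  1.63  0.28  1.12  0.93]
[ 0.025 -0.005 -1.   ] cap-y dist -0.07457245088329209
```

Emit:
play_rows --targets '[{"claw":1,"linear":[-0.4,0,0],"rotation":[0,0,0.008]},{"claw":1,"linear":[-0.85,0,0],"rotation":[0,0,0.008]},{"claw":1,"linear":[-0.85,0,0],"rotation":[0,0,0]},{"claw":1,"linear":[-0.85,0,0],"rotation":[0,0,0]},{"claw":1,"linear":[-0.85,0,0],"rotation":[0,0,0]},{"claw":1,"linear":[-0.85,0,0],"rotation":[0,0,0]},{"claw":1,"linear":[-0.85,0,0],"rotation":[0,0,0]},{"claw":1,"linear":[-0.8,0,0],"rotation":[0,0,0]},{"claw":1,"linear":[-0.5,0,0],"rotation":[0,0,0]},{"claw":1,"linear":[0,0,0],"rotation":[0,0,0]}]'

```text
time: 31.47
position: [0.6301, 0.0892, 0.2124]
tool_rot: [-1.019, 1.333, 1.033]
ft_force: [-0.2, 0.1, -0.4]
grip_width: 0.006
```

Emit:
play_rows --targets '[{"claw":1,"linear":[0,0,-0.9],"rotation":[0,0,0]},{"claw":1,"linear":[0,0,-0.9],"rotation":[0,0,0]},{"claw":1,"linear":[0,0,-0.9],"rotation":[0,0,0]},{"claw":1,"linear":[0,0,-0.9],"rotation":[0,0,0]},{"claw":1,"linear":[0,0,-0.9],"rotation":[0,0,0]},{"claw":1,"linear":[0,0,-0.9],"rotation":[0,0,0]},{"claw":1,"linear":[0,0,-0.9],"rotation":[0,0,0]},{"claw":1,"linear":[0,0,-0.9],"rotation":[0,0,0]},{"claw":1,"linear":[0,0,-0.9],"rotation":[0,0,0]},{"claw":1,"linear":[0,0,0],"rotation":[0,0,0]}]'

```text
time: 32.3
position: [0.5695, -0.1126, 0.192]
tool_rot: [-1.011, 1.348, 1.055]
ft_force: [0.1, -1.3, -0.6]
grip_width: 0.006
```

Run:
```python
from h import *
st()
sd=get_image("side");t=get_image("top");cv2.imwrite("pics/s14.png",sd);cv2.imwrite("pics/t14.png",t)
b=sd.max(2).astype(int)
print("side, arm b zone cols 240..258");
for r in range(244,276,2):print(r,b[r,240:260:2].tolist())
c=np.array([.5655,.1076,.1]);y=np.array([-.969,.248,0])
for th in(-.5,0,.4,.65,.8):
    e=[c+y*sg*(.031+.062*np.cos(th))+[0,0,.018-.062*np.sin(th)] for sg in(1,-1)];print(th,"top a,b",proj("top",e).round(1).tolist(),"side",(proj("side",e)-[1.4,-.1]).round(1).tolist())
g=t.max(2).astype(int);P=proj("top",[c+[0,0,.042]])[0];print("body top centre",P)
for r in range(176,284,3):print(r,g[r,222:286:3].tolist())
```

```text
t 32.30 pos [ 0.5695 -0.1126  0.192 ] F [ 0.1 -1.3 -0.6] M [-0.02 -0.22 -0.04] grip 0.006 q [ 0.59  0.25 -0.52  1.57  0.13  1.4   1.38]
side, arm b zone cols 240..258
244 [127, 125, 127, 128, 126, 126, 129, 128, 135, 135]
246 [127, 126, 125, 127, 128, 127, 129, 128, 131, 129]
248 [125, 128, 127, 128, 128, 125, 127, 130, 127, 128]
250 [127, 126, 127, 128, 130, 128, 127, 129, 130, 131]
252 [126, 129, 128, 125, 118, 119, 119, 124, 130, 142]
254 [129, 130, 130, 92, 77, 94, 82, 133, 167, 168]
256 [131, 130, 120, 74, 75, 124, 88, 175, 172, 170]
258 [130, 129, 93, 73, 75, 76, 73, 159, 160, 174]
260 [129, 120, 73, 73, 74, 74, 74, 165, 167, 171]
262 [134, 94, 75, 74, 75, 73, 85, 157, 165, 167]
264 [121, 76, 75, 74, 74, 105, 128, 155, 165, 164]
266 [96, 75, 74, 73, 128, 155, 104, 142, 165, 164]
268 [76, 73, 75, 75, 102, 91, 72, 133, 165, 165]
270 [75, 75, 74, 76, 74, 75, 72, 85, 160, 164]
272 [75, 76, 74, 75, 74, 75, 74, 74, 86, 145]
274 [74, 76, 75, 76, 74, 73, 75, 75, 72, 72]
-0.5 top a,b [[240.0, 257.6], [259.0, 189.6]] side [[298.9, 268.3], [244.8, 237.0]]
0 top a,b [[240.7, 261.4], [261.0
[... 3180 characters left out ...]
 [57, 56, 56, 56, 57, 58, 57, 57, 57, 57, 55, 57, 56, 57, 56, 53, 43, 33, 42, 55, 62, 61]
266 [56, 57, 56, 57, 56, 57, 57, 56, 57, 56, 57, 57, 53, 43, 34, 43, 58, 61, 62, 68, 83, 98]
269 [56, 58, 56, 55, 57, 56, 56, 56, 56, 51, 42, 34, 47, 59, 63, 64, 68, 86, 99, 104, 106, 105]
272 [77, 80, 56, 56, 57, 57, 51, 41, 36, 51, 61, 62, 64, 70, 86, 99, 104, 105, 105, 105, 106, 102]
275 [58, 56, 55, 49, 37, 35, 51, 59, 62, 63, 76, 83, 98, 103, 101, 106, 104, 102, 106, 103, 103, 104]
278 [55, 41, 51, 57, 65, 67, 68, 77, 86, 100, 103, 103, 104, 104, 105, 106, 103, 103, 103, 104, 103, 103]
281 [104, 103, 106, 107, 103, 103, 105, 105, 103, 106, 103, 104, 103, 105, 103, 104, 105, 103, 102, 104, 102, 101]
```

Run:
```python
from h import *
from edge import edge
edge("pics/s14.png")
a=cv2.imread("pics/top0.png").max(2).astype(int);b=cv2.imread("pics/t14.png").max(2).astype(int)
for n,(x,y,w,h) in dict(mug=(318,136,45,48),mouse=(402,154,40,52),sd=(138,285,50,78)).items():print(n,"changed px",(abs(b-a)[y:y+h,x:x+w]>25).sum())
s=get_state();print(s['ft_force'].round(1));close_job()
```

```text
[(254, np.float64(268.8)), (255, np.float64(270.3)), (256, np.float64(271.2)), (257, np.float64(271.8)), (258, np.float64(272.4)), (259, np.float64(273.2)), (260, np.float64(273.8)), (261, np.float64(274.2)), (262, np.float64(274.9)), (263, np.float64(275.5)), (264, np.float64(276.2)), (265, np.float64(276.5)), (266, np.float64(277.3)), (267, np.float64(278.5))]
0.096 corners [254.1 271.4] [271.6 282.2] row diff [-2.6 -1.7 -1.3 -1.4 -1.4 -1.2 -1.2 -1.4 -1.4 -1.4 -1.3 -1.6 -1.4 -0.9]
0.1 corners [254. 270.] [271.5 280.7] row diff [-1.2 -0.4 -0.  -0.1 -0.1  0.1  0.1 -0.1 -0.1 -0.   0.  -0.2 -0.1  0.5]
0.104 corners [253.8 268.6] [271.4 279.3] row diff [0.1 1.  1.3 1.2 1.3 1.5 1.4 1.2 1.3 1.3 1.4 1.1 1.3 1.8]
0.108 corners [253.7 267.2] [271.3 277.8] row diff [1.4 2.3 2.6 2.6 2.6 2.8 2.8 2.6 2.6 2.7 2.7 2.5 2.6 3.2]
mug changed px 818
mouse changed px 35
sd changed px 0
[-0.1  0.2 -0.2]
the job is handed in; nothing more can be done
```

Run:
```python
import cv2
a=cv2.imread("pics/side0.png").max(2).astype(int);b=cv2.imread("pics/s14.png").max(2).astype(int)
for r in(208,214,220,226,232,240):print(r,a[r,240:292:4].tolist(),b[r,240:292:4].tolist())
```

```text
208 [127, 128, 142, 145, 167, 177, 181, 173, 130, 126, 128, 124, 126] [132, 132, 145, 147, 170, 183, 185, 178, 133, 129, 132, 128, 130]
214 [126, 125, 103, 137, 164, 177, 181, 173, 100, 109, 148, 118, 124] [129, 129, 107, 140, 168, 181, 185, 177, 103, 113, 152, 121, 127]
220 [122, 124, 173, 181, 179, 172, 157, 133, 92, 75, 76, 136, 118] [126, 128, 177, 185, 183, 175, 162, 136, 95, 76, 80, 141, 121]
226 [124, 125, 170, 180, 179, 172, 158, 134, 98, 108, 191, 75, 74] [128, 128, 174, 185, 184, 177, 162, 138, 100, 113, 195, 79, 79]
232 [124, 122, 167, 180, 180, 173, 160, 137, 102, 76, 112, 124, 128] [129, 126, 171, 185, 184, 177, 164, 141, 104, 79, 116, 128, 131]
240 [123, 123, 149, 178, 180, 174, 161, 139, 115, 126, 128, 129, 126] [127, 127, 153, 183, 184, 178, 162, 164, 165, 131, 131, 131, 129]
```

I closed the port with the grey cap and handed the job in at about 32 s on the robot's clock; hand-in gives no verdict. I stood the cap mouth-down and let it go. I then took it again by the knob, pushed it home over the adaptor, and closed cam arm a, then cam arm b.

**Last checks that passed:**
- **Cap home:** from the side picture, the mouth is about 100 mm above the desk (±1 mm) and the cap sits square. Before letting go, it stalled under about 34 N of push.
- **Cam arms:** in the pictures, both arm ends are within about 1 px of where they should be at 0.8 rad. Both arms pushed back firmly at the stop.
- **Robot clear:** the gripper was away from everything, with no force reading.
- **Other objects:** the screwdriver's pixels are unchanged, and the mug looks the same in the side view.

**What failed, disagreed or could not be checked:**
- **Reported tool position:** the fingertips were about 34 mm short of the reported TCP, as both cameras and the touch contact showed. I corrected for this throughout.
- **First tries on the adaptor:** the first three presses, including a small sideways shift under load, landed on its rim. I moved to the top-camera position and it went in.
- **Letting go on the adaptor:** easing off the push raised the cap about 4 mm before release. It dropped back to the home height.
- **Arm b:** the finger slid outward along the arm, so I re-seated it and pressed again.
- **Mug and mouse, top view:** many pixels changed around the mug (818) and a few around the mouse (35). I put that down to the robot arm or its shadow; I did not confirm it, and did not check the mouse in the side view.
- **Seal:** its travel was only inferred from the cap's height; I did not see it directly.

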